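# Take a parked brake lever off its catch and check that it stops short of the bar

## Robot

A 6-joint arm with a two-finger parallel gripper is mounted at the origin on a cart in front of the work surface, level with it; the furniture and walls round the work are solid. World frame = base frame: x ahead of the robot, y to its left, z up, the work surface at z = 0. Lengths are in m, angles in degrees, forces in N, time in s.
With the tool pointing down it reaches from about 0.3 to 0.75 m from the base axis. Payload 8.5 kg.
Tool frame: the origin (TCP) lies midway between the tips of the shut fingers; the grasp point (between the pads) lies 19 mm behind it (manip.grip_point_offset is the distance from the TCP to the grasp point, in m); z points along the fingers, y is the direction in which the jaws open and shut (so a half turn about z gives the same grasp; the last joint's range is limited). The gripper opens to 85 mm and grips with 20 to 120 N. Pads are 22 mm wide; open, the fingers measure 114 mm over their backs; the gripper's body (76 mm by 85 mm) begins 54 mm behind the grasp point. The pads swing forward as they close: fully open they stand 13 mm farther back than shut.
Start: joints at [58.367, 21.807, 74.336, -0, 83.858, -12.336], TCP at [0.182, 0.519, 0.209] pointing down, gripper open.
Joint ranges: [-178.18, 178.18], [-50.72, 133.34], [12.68, 142.11], [-81.47, 261.47], [9.98, 163.14], [-165.26, 165.26]. Speed limits (degrees/s): [136.94, 136.94, 180, 180, 180, 180].

## Interface

Orientations are given as [roll, pitch, yaw] about the fixed x, y, z axes, in that order (R = Rz(yaw) Ry(pitch) Rx(roll)).
In Python, from cell import read_state, cams, manip, finder gives the robot as it stands.
- The arm moves only by the shell command python3 -m creep 'ROWS' [OPENING] [FORCE]. ROWS is JSON, one flat list of numbers, 4 for each row, row after row: the shift along the tool's x, y, z in cm, then the turn about the tool's z in rad. In form: [tx, ty, tz, roll, tx, ty, tz, roll, ...]. A call has 1 to 12 rows; each row is the pose to reach, as a shift and turn from the pose measured when the call began, along the tool's axes at that moment; what a row does not reach only later rows make up. A row lasts 1/8 s, in which the tool goes at most 62.5 mm and 10.7 degrees, less where a joint would pass 70% of its speed; a pose out of reach is approached as far as the arm can. A call with a gripper value outside its range is refused whole. OPENING is the closure in counts, from 0 (fully open) to 255 (shut), set as the call begins (- or left out, the last holds). The fingers move at their own pace and stop on an object; FORCE is the grip in N (left out, the last holds). Time passes only in rows, so rows that repeat a pose let the fingers close. It gives the time, the measured TCP pose, the force and the opening at its end, in the units of the state.
- read_state(): the state, without advancing time (a new reading comes with each control period).
- cams.snapshot(name): name is "scene" or "side" or "wrist"; returns a dict with "image" (384x512x3 uint8, red, green, blue), "depth" (384x512 float32, m along the optical axis (not along the pixel's ray), 0 where there is no reading), "fx", "fy", "cx", "cy" (pixels), "cam_to_world" (4x4, takes a point from camera to world coordinates); the wrist camera has in their place "tool_from_camera" (4x4, takes a point from camera to tool coordinates, whose origin is the TCP and whose axes are the flange's). Camera axes: x right, y down, z forward; pixel columns grow to the right and rows downward; lengths in m; the calibration is good to about 2 mm. A picture is of the moment at which its call begins: read the wrist's pose just before it.
- manip.hand_in(): hands the job in, once; it reports no verdict.
Trained networks look in a picture, given as the dict that the camera call returned (one of the last four; its "shot" number tells which), for a name from the list of things; names that differ only in an ending like _2 or _b are one class to them, and where a whole thing is asked for, a point or a joint stands for the part that bears it (a point fixed in the world has none). Each returns a list of dicts, best first, with "p" (0 to 1); they miss things now and then, are a little off and sometimes report something else, mostly with a low value. They report only what shows in the picture. A call takes as long as a camera call.
- finder.trace(picture, target): "mask" (384x512 bool, what is visible of it) and "rect" ([centre column, centre row, width, height] in pixels, round what is visible of it).
- finder.pinpoint(picture, target): "centre" ([column, row] in pixels: a listed point, or the origin of a listed thing).
The state is a dict: "clock": time; "joint_pos": joint angles; "qvel": joint speeds; "joint_efforts": joint torques, N m; "position": TCP position; "tcp_rot": TCP orientation; "wrist_force": force on the tool from outside, world axes, zero at the start; "ft_torque": the same for the moment, N m; "grip_width": opening from 0.0 (shut) to 1.0 (fully open).
Only numpy, scipy, OpenCV 4.12 (cv2) and the standard library are available. Lean on these libraries where they do the work, as an engineer would, in place of code of your own. Each camera call takes 0.05 s, during which the arm holds its last target.

## Task

The handlebar half in the bench stand has its brake lever parked part way in by the little parking catch on top. Push the catch's upright tab towards the grip, all the way off, so that the lever springs right out; then press the lever in towards the bar with the outside of the fingers until it comes up firm on its stop, short of the bar, hold it there for about two seconds, and let it spring right out again. Only push: do not grip or strain the lever, do not touch the rubber grip, and leave the keys and tools round about where they lie.

Things in the scene. Friction and masses are not known exactly. Their poses are not given: they have to be found in the camera images.
- bar_stand: fixed grey bench clamp on a 90 x 120 mm foot, holding a 22 mm tube, axis 130 mm up. Origin: centre of the foot's underside; tube along y at x = 0, from y = +85 mm (left) to -262 mm (end of the grip, right). Towards -y: clamp (y 35 to -35 mm, 157 mm high with screws), key switch, lever perch with catch on top, grip. The lever is on the tube's -x side, nearer the robot
- bar_grip: black ribbed rubber grip on the tube's end, 32 mm across (end flanges up to 42 mm), 131 mm long, y -131 to -262 mm in the stand's frame; its origin and axes are those of bar_stand. It is not to be touched
- lever_turn (a joint): turn of the lever in the level plane, rad: 0 fully out, about 0.15 parked on the catch, 0.24 at the stop. A spring pushes it out: 4 N at the pad starts it and 8 to 10 N brings it to the stop; there it is hard and goes no farther, over 15 mm short of the grip. Its upright pivot is at (-34, -115) mm in the stand's frame
- brake_lever: bright lever blade, 9 mm thick, 16 mm high (122 to 138 mm above the bench), 160 mm long with a 21 mm ball at its end; nothing but the bench and low keys lie under it. Origin on the lever's pivot axis at mid height; axes those of the stand when the lever is fully out, turning with it
- lever_pad (a point): the place to press: middle of the outer face of the blade (facing away from the bar, towards the robot), 105 mm along the blade from its pivot, 130 mm above the bench; +x of this frame points in, at the bar, square to the blade to within 0.1 rad. From fully out to the stop it moves about 28 mm
- catch_turn (a joint): turn of the parking catch, rad: about 0 on, 0.7 fully off (hard stop); it stays where it is left. It lets go of the lever at about 0.4
- long_key: loose steel lever key lying in front of the handlebar, 80 x 28 x 8 mm; leave it
- tagged_key: loose orange key tag lying in front of the lever's end, 85 x 24 x 9 mm; leave it
- screwdriver: loose screwdriver lying behind the stand, 147 mm long, 29 mm thick; leave it
- lock_barrel: loose brass lock cylinder lying behind the bar under the grip, 68 x 17 x 33 mm; leave it
- oil_bottle: loose oil bottle standing to the right, 42 mm across, 134 mm high; leave it
- chuck_key: loose T-shaped chuck key lying behind and to the left, 62 x 62 x 13 mm; leave it
- catch_tab (a point): upright steel thumb tab of the catch, tallest thing on the stand: 15 mm wide, 4.5 mm thick, from 151 to 185 mm above the bench; this point is its centre, 168 mm up; its flat faces look along its own y. Its upright pivot is at (-12, -86) mm in the stand's frame; on, the tab is at (22, -86), fully off at (14, -108) mm, nearer the grip. About 8 N to start it, then 2 N
- parking_catch: the whole steel parking catch: a flat 62 mm arm on an upright pivot on top of the perch, with the thumb tab on its far end and a nose on its near end that holds the lever; origin on its pivot, 149 mm above the bench; axes those of the stand when on

How it is judged:
By the outcome, as a careful person would: the job done as asked, in the order asked, and still so for the second after the job is handed in, with the robot touching nothing.
It also fails if it takes over 58 s, if anything falls off the work surface, if the arm or the gripper's body presses on something with over 40 N, if the wrist force passes 120 N, or if a joint passes its speed limit or range.

## Working session

There is one attempt and no reset: what is moved stays moved. The work goes in short steps, Python scripts to look and compute and a shell command to move; the robot and the scene stay as the last step left them, time stands still between calls to the robot, and variables do not carry over. Pictures are saved under pics/ and viewed, and the job is handed in when it is done.

```bash
ls; mkdir -p pics
cat > h.py <<'E'
import numpy as np, cv2
from cell import read_state, cams, manip, finder
from scipy.spatial.transform import Rotation as R
def toolpose():
    s=read_state(); return np.array(s['position']), R.from_euler('xyz',s['tcp_rot'],degrees=True).as_matrix(), s
def w(p,c,r,win=2):
    d=p['depth'][max(0,int(r)-win):int(r)+win+1,max(0,int(c)-win):int(c)+win+1]; d=d[d>0]; z=np.median(d)
    v=np.array([(c-p['cx'])/p['fx']*z,(r-p['cy'])/p['fy']*z,z,1]); return (p['cam_to_world']@v)[:3]
def cloud(p):
    z=p['depth'];rr,cc=np.indices(z.shape)
    P=np.stack([(cc-p['cx'])/p['fx']*z,(rr-p['cy'])/p['fy']*z,z,np.ones_like(z)],-1)@np.array(p['cam_to_world']).T
    P=P[...,:3].copy();P[z<=0]=np.nan;return P
E
python3 - <<'E'
from h import *
s=read_state();print(s)
for n in('scene','side'):
    p=cams.snapshot(n);cv2.imwrite(f'pics/{n}0.png',p['image'][...,::-1])
    print(n,np.round(p['cam_to_world'],3).tolist())
    for t in('bar_stand','catch_tab','lever_pad','brake_lever','parking_catch'):
        for d in finder.pinpoint(p,t)[:2]: print(t,d['p'],d['centre'],np.round(w(p,*d['centre']),4))
E
```

```text
pics
{'clock': 0.0, 'joint_pos': array([ 5.83687373e+01,  2.18420749e+01,  7.43856741e+01, -3.91896464e-04,
        8.38584214e+01, -1.23360184e+01]), 'qvel': array([-0.03422574,  0.15911359, -0.04755795,  0.02230349,  0.06411351,
       -0.03911252]), 'joint_efforts': array([-8.14433570e-04, -4.48449254e+01, -2.31284952e+01, -1.72109285e-04,
        4.73792752e-03,  5.27933332e-05]), 'position': array([0.18156807, 0.51881455, 0.20849622]), 'tcp_rot': array([-1.79915736e+02, -1.80292383e-02,  1.60704785e+02]), 'wrist_force': array([0.13318213, 0.38050665, 0.36273346]), 'ft_torque': array([0.01443619, 0.01022032, 0.01811126]), 'grip_width': 1.0032941316761226}
scene [[-0.881, 0.403, -0.247, 0.807], [0.473, 0.748, -0.466, 0.169], [-0.003, -0.527, -0.85, 0.861], [0.0, 0.0, 0.0, 1.0]]
bar_stand 0.89 [282.8, 246.0] [ 0.5922 -0.0941  0.0301]
bar_stand 0.56 [260.6, 188.0] [ 0.5957 -0.206   0.1513]
catch_tab 0.43 [253.3, 193.1] [ 0.6235 -0.19    0.174 ]
catch_tab 0.36 [280.3, 179.2] [ 0.5346 -0.2162  0.1307]
lever_pad 0.16 [303.7, 328.7] [0.6465 0.0939 0.0099]
brake_lever 0.7 [263.2, 181.8] [ 0.5797 -0.2222  0.1441]
parking_catch 0.73 [262.4, 188.7] [ 0.594  -0.2004  0.1548]
side [[0.946, -0.259, 0.193, 0.434], [-0.323, -0.757, 0.568, -0.735], [-0.001, -0.6, -0.8, 0.875], [0.0, 0.0, 0.0, 1.0]]
bar_stand 0.88 [235.0, 202.3] [ 0.5619 -0.2073  0.1327]
bar_stand 0.64 [258.8, 303.8] [ 0.5504 -0.4151  0.0056]
catch_tab 0.47 [261.7, 182.8] [ 0.6783 -0.0727  0.0023]
lever_pad 0.81 [257.0, 249.3] [ 0.5696 -0.3457  0.1354]
brake_lever 0.66 [239.2, 213.2] [ 0.5641 -0.2323  0.1202]
parking_catch 0.51 [243.8, 191.6] [ 0.5881 -0.1954  0.1487]
```

View pics/scene0.png

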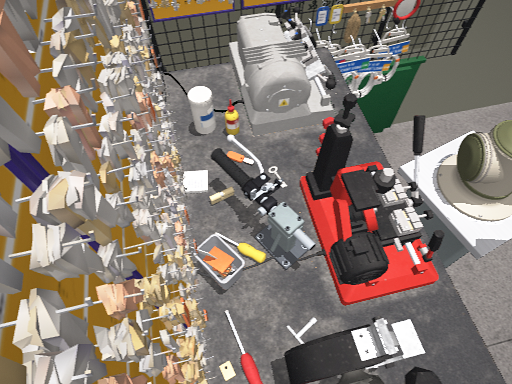

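View pics/side0.png

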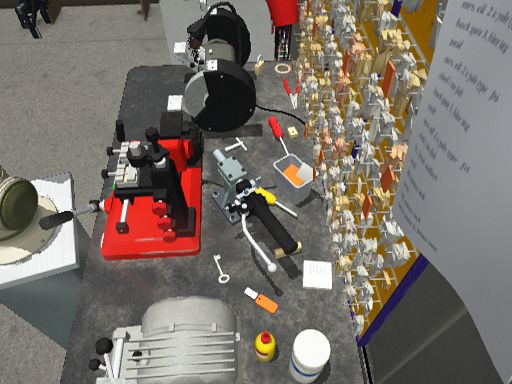

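Run:
```python
from h import *
from scipy.optimize import least_squares
pts=[]
for n in('scene','side'):
    p=cams.snapshot(n);P=cloud(p)
    np.save(n+'.npy',P)
    img=p['image'].astype(int)
    for t in ('bar_grip','brake_lever','catch_tab','oil_bottle','tagged_key','long_key'):
        m=finder.trace(p,t)
        if not m: print(n,t,'none');continue
        Q=P[m[0]['mask']];Q=Q[~np.isnan(Q[:,0])]
        print(n,t,m[0]['p'],m[0]['rect'],len(Q),np.round(np.percentile(Q,[3,50,97],axis=0),3).tolist())
    # tall pts
    k=(P[...,2]>0.160)&(P[...,2]<0.2)&(P[...,0]>0.5)&(P[...,0]<0.75)&(P[...,1]<0)&(P[...,1]>-.5)
    print(n,'tall',k.sum(), np.round(P[k][:40],3).tolist())
```

```text
scene bar_grip 0.69 [231.9, 167.2, 40.8, 41.3] 597 [[0.604, -0.367, 0.004], [0.632, -0.303, 0.145], [0.654, -0.241, 0.149]]
scene brake_lever none
scene catch_tab 0.58 [260.2, 190.4, 21.2, 15.0] 143 [[0.573, -0.206, 0.136], [0.604, -0.194, 0.155], [0.631, -0.188, 0.185]]
scene oil_bottle 0.55 [231.0, 119.2, 14.0, 31.4] 344 [[0.513, -0.521, 0.009], [0.533, -0.504, 0.064], [0.549, -0.496, 0.109]]
scene tagged_key 0.56 [239.6, 156.7, 21.9, 10.4] 140 [[0.538, -0.436, 0.003], [0.563, -0.408, 0.009], [0.583, -0.38, 0.012]]
scene long_key 0.71 [239.4, 155.7, 24.1, 12.4] 160 [[0.537, -0.437, 0.002], [0.564, -0.408, 0.009], [0.584, -0.376, 0.012]]
scene tall 250 [[0.712, -0.495, 0.193], [0.718, -0.493, 0.191], [0.713, -0.494, 0.188], [0.711, -0.496, 0.185], [0.714, -0.497, 0.182], [0.711, -0.497, 0.18], [0.72, -0.496, 0.182], [0.717, -0.495, 0.182], [0.715, -0.495, 0.18], [0.712, -0.498, 0.176], [0.721, -0.494, 0.18], [0.718, -0.496, 0.177], [0.715, -0.497, 0.175], [0.721, -0.498, 0.173], [0.719, -0.496, 0.174], [0.722, -0.5, 0.168], [0.726, -0.469, 0.196], [0.75, -0.463, 0.174], [0.748, -0.4
[... 1504 characters left out ...]
.005, 0.166], [0.501, -0.031, 0.19], [0.505, -0.016, 0.174], [0.509, -0.004, 0.162], [0.511, -0.005, 0.162], [0.501, -0.032, 0.187], [0.505, -0.017, 0.172], [0.511, -0.007, 0.161], [0.513, -0.007, 0.16], [0.5, -0.033, 0.185], [0.504, -0.02, 0.172], [0.507, -0.011, 0.162], [0.503, -0.024, 0.172], [0.502, -0.028, 0.172], [0.502, -0.03, 0.171], [0.501, -0.033, 0.171], [0.5, -0.035, 0.169], [0.628, -0.191, 0.182], [0.629, -0.194, 0.185], [0.621, -0.195, 0.186], [0.624, -0.194, 0.183], [0.626, -0.195, 0.184], [0.629, -0.196, 0.184], [0.617, -0.195, 0.184], [0.618, -0.197, 0.186], [0.621, -0.197, 0.185], [0.623, -0.196, 0.183], [0.626, -0.197, 0.183], [0.629, -0.195, 0.18], [0.616, -0.195, 0.181]]
```

Run:
```python
from h import *
from scipy.optimize import least_squares
for n in('scene','side'):
    P=np.load(n+'.npy').reshape(-1,3);P=P[~np.isnan(P[:,0])]
    box=(P[:,0]>.53)&(P[:,0]<.70)&(P[:,1]<-.05)&(P[:,1]>-.42)
    Q=P[box]
    t=Q[(Q[:,2]>.163)&(Q[:,2]<.19)];t=t[np.hypot(t[:,0]-.622,t[:,1]+.195)<.03]
    print(n,'tab',t.mean(0),t.min(0),t.max(0))
    p=finder
    B=Q[(Q[:,2]>.125)&(Q[:,2]<.152)]
    # cylinder fit, grip only r=.016 & bare r .011
    th0=-.2
    def mod(x):
        c,s=np.cos(x[2]),np.sin(x[2]); d=B[:,:2]-x[:2]
        u=d@[c,s]; v=d@[-s,c]; return u,v
    x=np.array([.620,-.11,-.3])
    for it in range(15):
        def f(x,sel=None):
            u,v=mod(x); sel=sel
            return np.hypot(u[sel],B[sel,2]-.130)-.016
        best=None
        u,v=mod(x); sel=(v<-.140)&(v>-.250)&(abs(u)<.020)
        r=least_squares(f,x,kwargs=dict(sel=sel),loss='soft_l1',f_scale=.002)
        x=np.array([x[0],x[1],x[2]])*.0+r.x
        # remove drift along tube: tab at v=-.086
        c,s=np.cos(x[2]),np.sin(x[2]); dv=(t.mean(0)[:2]-x[:2])@[-s,c]+.086; x[:2]+=dv*np.array([-s,c])
    u,v=mod(x);print(n,x,sel.sum(),r.cost, 'tab in stand', (t.mean(0)[:2]-x[:2])@[c,s])
    A=B[(abs(u)<.02)];print('end v',(v[abs(u)<.02]).min())
    L=Q[(Q[:,2]>.120)&(Q[:,2]<.142)];c,s=np.cos(x[2]),np.sin(x[2]);d=L[:,:2]-x[:2];u=d@[c,s];v=d@[-s,c]
    for a in range(-290,-110,12):
        k=(v*1000>a)&(v*1000<a+12)&(u<-.022)&(u>-.12)
        if k.any():print(a+6,k.sum(),np.round(u[k].min()*1000),np.round(u[k].max()*1000),np.round(L[k,2].max(),3))
    # tall things
```

```text
scene tab [ 0.62547837 -0.1905116   0.17787047] [ 0.61794476 -0.1945221   0.16316791] [ 0.63196321 -0.18779303  0.1876861 ]
scene [ 0.6347556  -0.10291467 -0.32361909] 197 0.0012957436630167817 tab in stand 0.019060150295754905
end v -0.25197884768081963
-140 17 -63.0 -40.0 0.139
-128 45 -62.0 -24.0 0.14
-116 39 -47.0 -23.0 0.139
side tab [ 0.62241045 -0.19611359  0.17602838] [ 0.61574567 -0.19864793  0.16376558] [ 0.62920809 -0.19061149  0.18630352]
side [ 0.63690258 -0.10981695 -0.35211761] 287 0.001791884486184497 tab in stand 0.016159563473215902
end v -0.24827343273860344
-140 40 -64.0 -24.0 0.139
-128 38 -58.0 -27.0 0.139
-116 23 -51.0 -23.0 0.141
```

```bash
python3 - <<'E'
from h import *
for n,(a,b,c,d) in {'scene':(190,90,310,290),'side':(190,130,320,330)}.items():
    p=cams.snapshot(n);im=p['image'][b:d,a:c,::-1];cv2.imwrite(f'pics/{n}1.png',cv2.resize(im,None,fx=3,fy=3))
E
python3 - <<'E'
from h import *
from scipy.optimize import least_squares
for n in('scene','side'):
    P=np.load(n+'.npy').reshape(-1,3);P=P[~np.isnan(P[:,0])]
    box=(P[:,0]>.50)&(P[:,0]<.72)&(P[:,1]<-.05)&(P[:,1]>-.45)
    Q=P[box]
    t=Q[(Q[:,2]>.163)&(Q[:,2]<.19)];t=t[np.hypot(t[:,0]-.622,t[:,1]+.195)<.03]
    B=Q[(Q[:,2]>.125)&(Q[:,2]<.152)]
    def mod(x,B=B):
        c,s=np.cos(x[2]),np.sin(x[2]); d=B[:,:2]-x[:2]
        return d@[c,s], d@[-s,c]
    x=np.array([.570,-.122,.35])
    for it in range(15):
        u,v=mod(x); sel=(v<-.140)&(v>-.250)&(abs(u)<.024)
        f=lambda y:(np.hypot(mod(y,B[sel])[0],B[sel,2]-.130)-.016)
        r=least_squares(f,x,loss='soft_l1',f_scale=.002); x=r.x
        c,s=np.cos(x[2]),np.sin(x[2]); dv=(t.mean(0)[:2]-x[:2])@[-s,c]+.086; x[:2]+=dv*np.array([-s,c])
    u,v=mod(x);print(n,x,sel.sum(),np.abs(f(x)).mean(),'tab u', (t.mean(0)[:2]-x[:2])@[c,s])
    print('end v',(v[abs(u)<.02]).min(),'tab',t.mean(0))
    L=Q[(Q[:,2]>.118)&(Q[:,2]<.142)];u,v=mod(x,L)
    for a in range(-300,-110,12):
        k=(v*1000>a)&(v*1000<a+12)&(u<-.026)&(u>-.12)
        if k.any():print(a+6,k.sum(),np.round(np.percentile(u[k],[5,95])*1000),np.round(L[k,2].max(),3))
    T=P[(P[:,2]>.13)&(P[:,0]>.3)&(P[:,0]<.8)&(P[:,1]>-.6)&(P[:,1]<.6)]
    H,_,_=np.histogram2d(T[:,0],T[:,1],bins=[np.arange(.3,.81,.05),np.arange(-.6,.61,.05)])
    Z=np.zeros_like(H)
    for q in T:
        i=min(int((q[0]-.3)/.05),9);j=min(int((q[1]+.6)/.05),23);Z[i,j]=max(Z[i,j],q[2])
    print((Z*100).astype(int))
E
```

```text
scene [ 0.58300225 -0.11222393  0.23386944] 497 0.0010664555878861172 tab u 0.02317713938339762
end v -0.2603184894876887 tab [ 0.62547837 -0.1905116   0.17787047]
-282 6 [-65. -54.] 0.141
-270 30 [-67. -52.] 0.141
-258 17 [-64. -56.] 0.14
-246 21 [-66. -57.] 0.141
-234 18 [-64. -58.] 0.14
-222 23 [-65. -58.] 0.141
-210 18 [-65. -59.] 0.14
-198 20 [-67. -59.] 0.141
-186 21 [-67. -59.] 0.14
-174 21 [-65. -58.] 0.141
-162 19 [-66. -56.] 0.141
-150 18 [-60. -51.] 0.14
-138 17 [-54. -44.] 0.14
[[23 23 23 21  0  0  0  0  0  0 16 16 17 20 17  0  0  0  0  0  0  0  0  0]
 [23 23 24 23  0  0 24 25 32  0 25 23 16 20  0  0  0  0  0  0  0  0  0  0]
 [23 23 23 23  0  0 24 29 38 26 28 27 22 15  0  0  0  0  0  0  0  0  0  0]
 [23 23 21 20  0  0  0  0 24 26 28 28 22 18  0  0  0  0  0  0  0  0  0  0]
 [ 0 13  0  0  0  0  0 13  0  0  0 19 19 18  0 19 18  0  0  0  0  0  0  0]
 [14 14  0  0 14 14 14 15 15 16 16 14  0  0  0 29 31 32  0  0  0  0  0  0]
 [14 14  0  0 14 15 15 15 18 15 15  0  0  0 24 29 32 32  0  0  0  0  0  0]
 [41 42 48  0 14 14  0  0  0  0  0  0  0  0 24 24 24  0  0  0  0  0  0  0]
 [41 
[... 743 characters left out ...]
 0  0  0  0  0  0  0  0]
 [23 23 24 23  0  0 25 28 33  0 25 22 16 20  0  0  0  0  0  0  0  0  0  0]
 [23 23 23 23  0  0 24 32 38 26 27 27  0  0  0  0  0  0  0  0  0  0  0  0]
 [23 23 21  0  0  0  0  0 17 26 27 27 19 17  0  0  0  0  0  0  0  0  0  0]
 [ 0 13  0  0  0  0  0 13  0  0  0 18 19 17  0 19 18  0  0  0  0  0  0 24]
 [14 14  0 13 14 14 14 15 15 15 15 14  0  0  0 29 31 32 15  0  0  0  0 24]
 [73 14  0  0 14 14 14 15 18 15 15  0  0  0 24 28 32 35 19 18 16 16 13 24]
 [75 75 72  0 14 13  0  0  0  0  0  0  0  0 23 24  0 35 18 18 28 28 22 23]
 [43 41 69 68 65 60  0  0  0  0  0  0  0  0 20 22  0 35 32 18 24 24 23 23]
 [38  0 41 62 65 64 61 59 56 51  0  0  0  0  0  0  0  0  0 15 23 23 23  0]]
```

View pics/scene1.png

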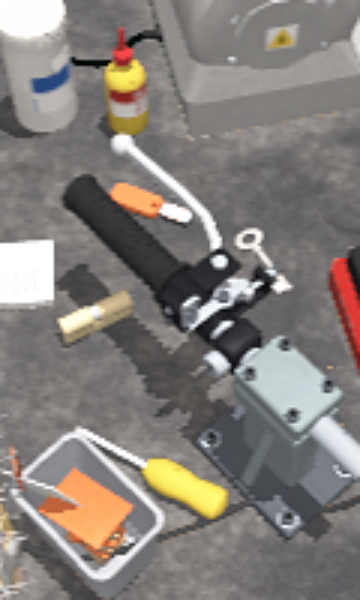

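View pics/side1.png

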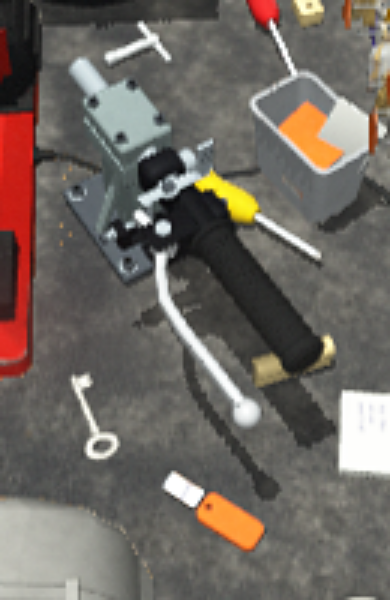

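Run:
```python
from h import *
for n in('scene','side'):
    P=np.load(n+'.npy').reshape(-1,3);P=P[~np.isnan(P[:,0])]
    T=P[(P[:,2]>.24)&(P[:,0]>.2)&(P[:,0]<.55)&(P[:,1]>-.45)&(P[:,1]<.15)]
    for z0 in np.arange(.24,.42,.02):
        q=T[(T[:,2]>z0)&(T[:,2]<z0+.02)]
        if len(q):print(n,round(z0,2),len(q),np.round(q[:,:2].min(0),3),np.round(np.median(q[:,:2],0),3),np.round(q[:,:2].max(0),3))
x0=np.array([.583,-.115]);yaw=.233;c,s=np.cos(yaw),np.sin(yaw);M=np.array([[c,-s],[s,c]])
pos,Rm,st=toolpose()
def goal(u,v,z):
    g=np.r_[x0+M@[u/1000,v/1000],z]; return g,(Rm.T@(g-pos))*100
print(goal(14,-60,.45),goal(14,-60,.162))
print('up',Rm.T@[0,0,1]);print('yaw',st['tcp_rot'])
```

```text
scene 0.24 459 [ 0.363 -0.252] [ 0.426 -0.151] [ 0.48  -0.051]
scene 0.26 1334 [ 0.406 -0.206] [ 0.461 -0.055] [ 0.498 -0.002]
scene 0.28 322 [ 0.405 -0.203] [ 0.433 -0.167] [ 0.49  -0.023]
scene 0.3 49 [ 0.415 -0.188] [ 0.427 -0.175] [ 0.432 -0.168]
scene 0.32 248 [ 0.399 -0.199] [ 0.426 -0.175] [ 0.444 -0.156]
scene 0.34 39 [ 0.417 -0.182] [ 0.424 -0.176] [ 0.427 -0.173]
scene 0.36 81 [ 0.411 -0.188] [ 0.428 -0.172] [ 0.433 -0.166]
scene 0.38 101 [ 0.408 -0.189] [ 0.422 -0.177] [ 0.433 -0.167]
side 0.24 620 [ 0.362 -0.254] [ 0.406 -0.205] [ 0.479 -0.054]
side 0.26 997 [ 0.393 -0.211] [ 0.454 -0.083] [ 0.497 -0.006]
side 0.28 316 [ 0.396 -0.209] [ 0.421 -0.194] [ 0.445 -0.158]
side 0.3 42 [ 0.41  -0.193] [ 0.423 -0.189] [ 0.431 -0.178]
side 0.32 267 [ 0.398 -0.204] [ 0.42  -0.187] [ 0.442 -0.16 ]
side 0.34 42 [ 0.415 -0.187] [ 0.42  -0.185] [ 0.425 -0.181]
side 0.36 88 [ 0.408 -0.194] [ 0.42 -0.19] [ 0.432 -0.178]
side 0.38 100 [ 0.409 -0.194] [ 0.42  -0.183] [ 0.432 -0.17 ]
(array([ 0.61047554, -0.17014612,  0.45      ]), array([-63.23968539, -50.88688731, -24.089571  ])) (array([ 0.61047554, -0.17014612,  0.162     ]), array([-63.23989428, -50.88834696,   4.71042897]))
up [ 7.25314186e-06  5.06821748e-05 -9.99999999e-01]
yaw [ 1.79997096e+02 -4.15574417e-04  1.60706790e+02]
```

```bash
python3 -m creep '[0,0,-6,0, 0,0,-12,0, 0,0,-18,0, -2,-2,-24,0, -7,-5,-25,-0.1, -12,-9,-25,-0.2, -16,-13,-25,-0.3, -21,-17,-25,-0.4, -26,-21,-25,-0.5, -31,-25,-25,-0.57, -35,-28,-25,-0.57, -35,-28,-25,-0.57]' 255 40
python3 - <<'E'
from h import *
p=cams.snapshot('scene');cv2.imwrite('pics/scene2.png',p['image'][...,::-1])
p=cams.snapshot('side');cv2.imwrite('pics/side2.png',p['image'][...,::-1])
print(read_state())
E
```

```text
clock: 2.9
position: [0.4212, 0.1365, 0.4582]
tcp_rot: [180.0, -0.1, -166.9]
wrist_force: [0.2, 0.8, -0.2]
grip_width: 0.0
{'clock': 3.0, 'joint_pos': array([ 2.90606986e+00,  7.32362223e+00,  5.43089515e+01,  1.41176261e-02,
        1.18372210e+02, -1.00386746e+02]), 'qvel': array([ 2.06242823, -0.74221234,  0.02279298, -0.02227582,  0.03858627,
        0.05632351]), 'joint_efforts': array([ -1.67872757, -30.55627227, -24.28658366,  -0.05981048,
        -0.05026066,  -0.05185893]), 'position': array([0.4195479 , 0.13900996, 0.4591602 ]), 'tcp_rot': array([ 1.79986919e+02, -2.46533816e-03, -1.66700476e+02]), 'wrist_force': array([-0.22803549,  0.83798306,  0.2090662 ]), 'ft_torque': array([-0.02125709,  0.04885436,  0.01830367]), 'grip_width': 0.0008401543451184136}
```

View pics/scene2.png

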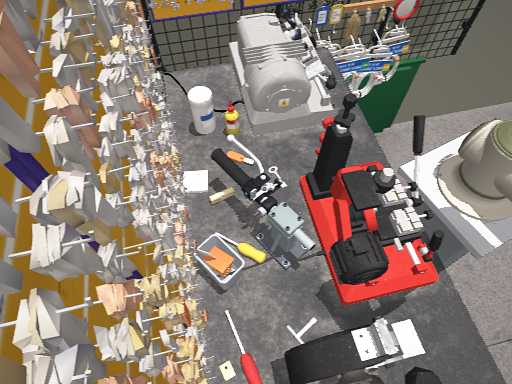

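View pics/side2.png

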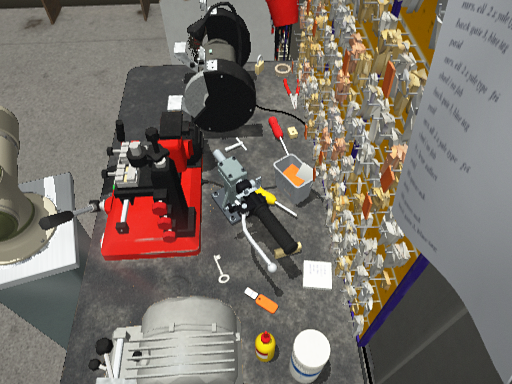

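```bash
cat >> h.py <<'E'
x0=np.array([.583,-.115]);yaw=.233;c_,s_=np.cos(yaw),np.sin(yaw);M=np.array([[c_,-s_],[s_,c_]])
def goal(u,v,z):
    pos,Rm,st=toolpose(); g=np.r_[x0+M@[u/1000,v/1000],z]; return np.round(g,4),np.round((Rm.T@(g-pos))*100,2)
def where():
    pos,Rm,st=toolpose(); return np.round(np.r_[M.T@(pos[:2]-x0)*1000,pos[2]*1000],1)
E
python3 - <<'E'
from h import *
print(goal(14,-58,.45),where())
E
```

```text
(array([ 0.61  , -0.1682,  0.45  ]), array([-11.47, -34.28,   0.91])) [-100.4  284.9  459.2]
```

```bash
python3 -m creep '[-2,-5,0,0, -4,-10,0,0, -6,-16,0,0, -8,-22,0,0, -10,-28,0,0, -11.5,-34,0,0, -11.5,-34.3,0,0, -11.5,-34.3,0,0]'
python3 - <<'E'
from h import *
for n in('scene','side'):
    p=cams.snapshot(n);cv2.imwrite(f'pics/{n}3.png',p['image'][...,::-1])
    np.save(n+'3.npy',cloud(p))
print(goal(14,-58,.162),where(),read_state()['joint_pos'])
E
```

```text
clock: 4.0
position: [0.6106, -0.167, 0.4593]
tcp_rot: [180.0, 0.0, -166.6]
wrist_force: [-0.1, 0.5, 0.5]
grip_width: -0.001
(array([ 0.61  , -0.1682,  0.162 ]), array([ 0.09, -0.17, 29.87])) [ 14.4 -56.  460.7] [-2.59555198e+01  3.28456900e+01  1.50079001e+01  1.92840999e-02
  1.32023942e+02 -1.29378959e+02]
```

View pics/scene3.png

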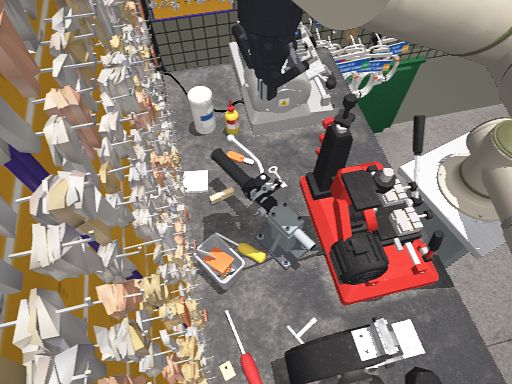

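View pics/side3.png

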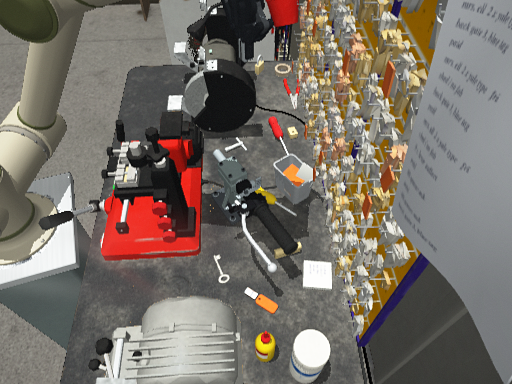

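Run:
```python
from h import *
for n in('scene','side'):
    A=np.load(n+'.npy');P=np.load(n+'3.npy')
    k=(P[...,2]>.41)&(P[...,0]>0)&(P[...,0]<.9)&(abs(P[...,1])<.5)
    Q=P[k]
    if n=='side': Q=Q[Q[:,0]<.8]
    for a in np.arange(.0,.75,.05):
        q=Q[(Q[:,0]>a)&(Q[:,0]<a+.05)]
        if len(q)>5: print(n,round(a,2),len(q),'y',np.round(np.percentile(q[:,1],[2,98]),3),'z',np.round(np.percentile(q[:,2],[2,98]),3))
```

```text
scene 0.35 1301 y [-0.025  0.033] z [0.548 0.641]
scene 0.4 2927 y [-0.04   0.047] z [0.559 0.649]
scene 0.45 2294 y [-0.065 -0.033] z [0.595 0.655]
scene 0.5 1536 y [-0.087 -0.056] z [0.61  0.663]
scene 0.55 1904 y [-0.14  -0.071] z [0.569 0.666]
scene 0.6 4949 y [-0.212 -0.097] z [0.498 0.663]
scene 0.65 7 y [-0.492 -0.485] z [0.415 0.484]
scene 0.7 821 y [-0.491 -0.314] z [0.411 0.577]
side 0.2 128 y [-0.069  0.132] z [0.411 0.562]
side 0.25 1565 y [-0.102  0.093] z [0.413 0.601]
side 0.3 1680 y [-0.106  0.1  ] z [0.421 0.6  ]
side 0.35 429 y [-0.108 -0.067] z [0.554 0.592]
side 0.4 93 y [-0.114 -0.086] z [0.57  0.591]
side 0.55 600 y [-0.19  -0.122] z [0.497 0.588]
side 0.6 1274 y [-0.228 -0.171] z [0.49  0.598]
side 0.65 281 y [-0.5   -0.487] z [0.444 0.725]
side 0.7 5339 y [-0.489 -0.338] z [0.412 0.677]
```

```bash
python3 -m creep '[0,0,5,0, 0,0,10,0, 0,0,15,0, 0,0,20,0, 0,0,20,0, 0,0,20,0]'
python3 - <<'E'
from h import *
for n in('scene','side'):
    p=cams.snapshot(n);cv2.imwrite(f'pics/{n}4.png',p['image'][...,::-1])
    P=cloud(p);np.save(n+'4.npy',P)
    A=np.load(n+'.npy')
    k=(np.linalg.norm(P-A,axis=-1)>.05)&(P[...,2]>.1)&(P[...,0]>0)&(P[...,0]<.9)&(abs(P[...,1])<.5)
    Q=P[k]
    for a in np.arange(.0,.75,.05):
        q=Q[(Q[:,0]>a)&(Q[:,0]<a+.05)]
        if len(q)>5: print(n,round(a,2),len(q),'y',np.round(np.percentile(q[:,1],[2,98]),3),'z',np.round(np.percentile(q[:,2],[2,98]),3))
print(where(),read_state()['joint_pos'])
E
```

```text
clock: 4.85
position: [0.611, -0.1658, 0.2642]
tcp_rot: [-179.7, 0.3, -166.5]
wrist_force: [-0.8, -0.4, 1.1]
grip_width: -0.002
scene 0.0 361 y [-0.102 -0.05 ] z [0.103 0.185]
scene 0.05 363 y [-0.045  0.077] z [0.101 0.172]
scene 0.1 631 y [0.063 0.148] z [0.103 0.162]
scene 0.15 94 y [0.147 0.181] z [0.102 0.135]
scene 0.35 2499 y [-0.081  0.007] z [0.554 0.623]
scene 0.4 4112 y [-0.1   -0.009] z [0.542 0.611]
scene 0.45 4007 y [-0.159 -0.033] z [0.526 0.593]
scene 0.5 4717 y [-0.183 -0.053] z [0.503 0.581]
scene 0.55 4071 y [-0.209 -0.07 ] z [0.392 0.59 ]
scene 0.6 6369 y [-0.221 -0.093] z [0.332 0.59 ]
scene 0.65 1282 y [-0.16  -0.107] z [0.512 0.585]
side 0.0 26 y [-0.06   0.192] z [0.101 0.186]
side 0.05 1756 y [-0.035  0.213] z [0.105 0.2  ]
side 0.1 1560 y [0.068 0.175] z [0.107 0.287]
side 0.15 1685 y [0.121 0.222] z [0.11  0.392]
side 0.2 1534 y [0.093 0.155] z [0.266 0.472]
side 0.25 1864 y [-0.091  0.131] z [0.364 0.599]
side 0.3 821 y [-0.095  0.106] z [0.454 0.593]
side 0.35 1169 y [-0.12  -0.091] z [0.533 0.59 ]
side 0.4 1593 y [-0.142 -0.11 ] z [0.517 0.587]
side 0.45 2204 y [-0.179 -0.115] z [0.497 0.581]
side 0.5 2426 y [-0.203 -0.091] z [0.495 0.581]
side 0.55 3630 y [-0.236 -0.094] z [0.353 0.589]
side 0.6 2603 y [-0.238 -0.169] z [0.306 0.586]
side 0.65 149 y [-0.175 -0.135] z [0.527 0.569]
[ 15.6 -56.4 263.9] [-2.59138483e+01  2.88392233e+01  5.37682739e+01  1.58913876e-02
  9.69507707e+01 -1.29380850e+02]
```

View pics/scene4.png

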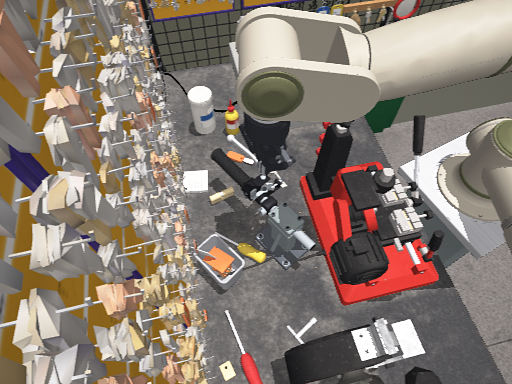

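View pics/side4.png

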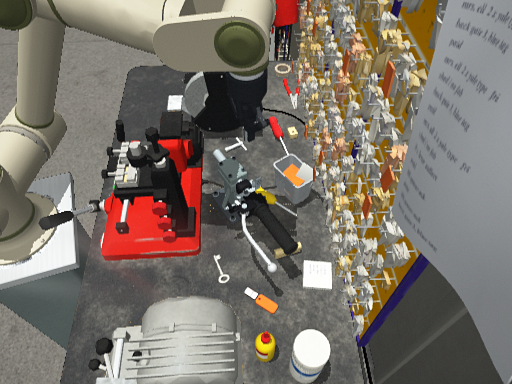

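Run:
```python
from h import *
pos,Rm,st=toolpose()
p=cams.snapshot('wrist');cv2.imwrite('pics/wrist4.png',p['image'][...,::-1])
T=np.eye(4);T[:3,:3]=Rm;T[:3,3]=pos
p['cam_to_world']=T@p['tool_from_camera'];P=cloud(p)
for t in('catch_tab','lever_pad'):
    for d in finder.pinpoint(p,t)[:2]:
        q=w(p,*d['centre']);print(t,d['p'],d['centre'],q,M.T@(q[:2]-x0)*1000)
m=(P[...,2]>.163)&(P[...,2]<.19);Q=P[m];Q=Q[np.hypot(Q[:,0]-.624,Q[:,1]+.194)<.03]
print(len(Q),Q.mean(0) if len(Q) else 0)
if len(Q):
    U=(Q[:,:2]-x0)@M*1000;print(np.percentile(U,[2,50,98],axis=0),Q[:,2].max())
```

```text
catch_tab 0.58 [220.7, 190.3] [ 0.61825471 -0.19181367  0.18403989] [ 16.56597819 -82.87823862]
lever_pad 0.61 [54.9, 69.3] [ 0.57355138 -0.41593838  0.00821344] [ -78.67922096 -290.62478199]
196 [ 0.62033758 -0.19272272  0.17984293]
[[ 12.70350569 -87.27691678]
 [ 17.74670988 -84.11889799]
 [ 26.33052539 -82.23944133]] 0.18616913980537908
```

View pics/wrist4.png

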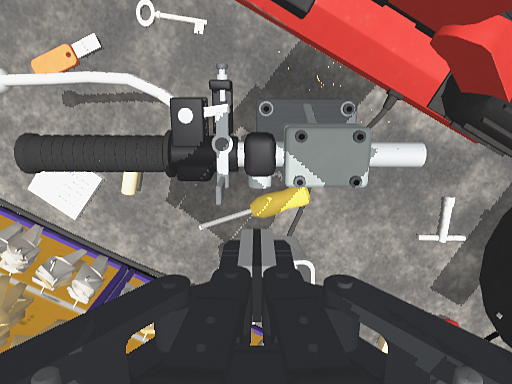

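```bash
python3 -m creep '[0.1,0,3,0, 0.1,0,6,0, 0.1,0,8.5,0, 0.1,0,9.4,0, 0.1,0,9.4,0, 0.1,0,9.4,0]'
python3 - <<'E'
from h import *
for n in('scene','side','wrist'):
    p=cams.snapshot(n);cv2.imwrite(f'pics/{n}5.png',p['image'][...,::-1])
st=read_state();print(where(),st['joint_pos'],st['joint_efforts'],st['tcp_rot'],st['wrist_force'])
E
```

```text
clock: 5.85
position: [0.6107, -0.167, 0.1695]
tcp_rot: [-179.8, 0.3, -166.6]
wrist_force: [-0.7, 0.4, 0.6]
grip_width: -0.001
[ 14.7 -56.8 169. ] [-2.59984017e+01  3.16424035e+01  6.42786257e+01  1.65014191e-02
  8.37220925e+01 -1.29444235e+02] [-8.59988155e-03 -5.38218248e+01 -2.32460082e+01  4.53320145e-04
 -1.27848506e-02  4.44721320e-05] [-179.78593922    0.28602393 -166.55538587] [-1.21491014 -0.47993599  0.5788192 ]
```

View pics/scene5.png

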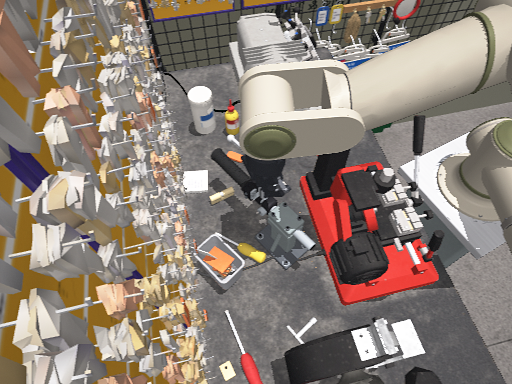

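View pics/wrist5.png

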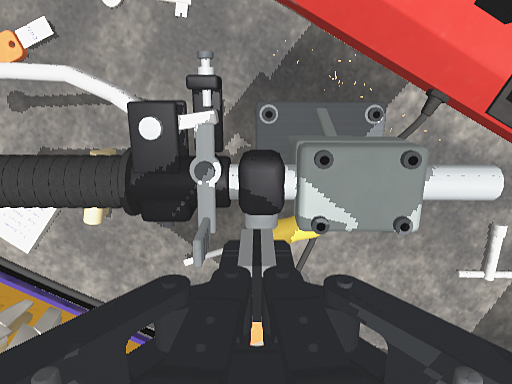

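View pics/side5.png

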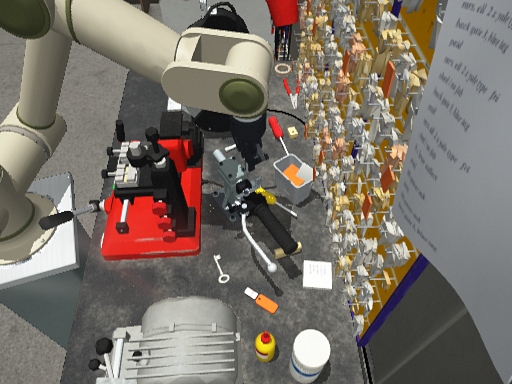

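```bash
python3 -m creep '[0,-0.3,0,0, 0,-0.6,0,0, 0,-0.9,0,0, 0,-1.2,0,0, 0,-1.5,0,0, 0,-1.8,0,0, 0,-1.8,0,0]'
python3 - <<'E'
from h import *
p=cams.snapshot('wrist');cv2.imwrite(f'pics/wrist6.png',p['image'][...,::-1])
st=read_state();print(where(),M.T@st['wrist_force'][:2],st['tcp_rot'])
E
```

```text
clock: 6.88
position: [0.6146, -0.1847, 0.169]
tcp_rot: [-179.8, 0.3, -166.6]
wrist_force: [0.5, -0.3, -0.2]
grip_width: 0.004
[ 14.7 -74.9 169. ] [ 0.69498462 -0.10564997] [-179.78877798    0.28165445 -166.56059534]
```

View pics/wrist6.png

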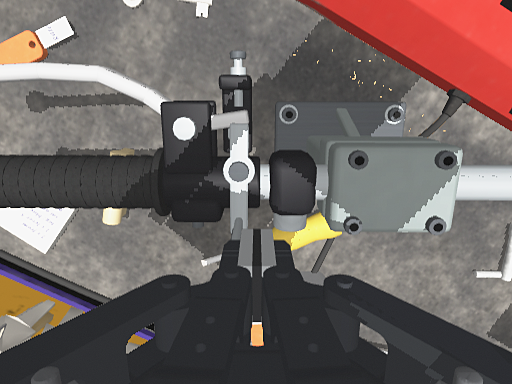

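```bash
python3 -m creep '[0,-0.2,0,0, 0,-0.4,0,0, 0,-0.6,0,0, 0,-0.8,0,0, 0,-1.0,0,0, 0,-1.0,0,0]'
python3 - <<'E'
from h import *
p=cams.snapshot('wrist');cv2.imwrite(f'pics/wrist7.png',p['image'][...,::-1])
st=read_state();print(where(),M.T@st['wrist_force'][:2],st['tcp_rot'])
E
```

```text
clock: 7.68
position: [0.617, -0.1944, 0.169]
tcp_rot: [-179.8, 0.3, -166.6]
wrist_force: [0.4, -0.2, -0.2]
grip_width: 0.0
[ 14.7 -84.9 169.1] [-0.12434017 -0.51710022] [-179.79150651    0.28020061 -166.56672854]
```

View pics/wrist7.png

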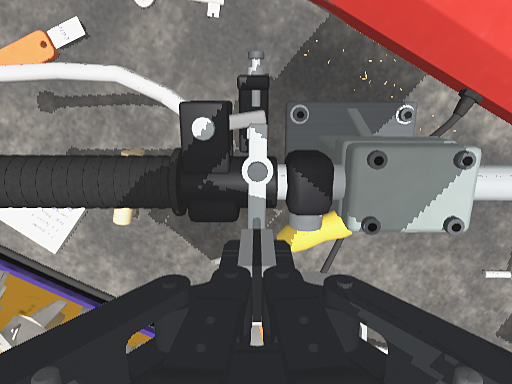

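Run:
```python
from h import *
pos,Rm,st=toolpose()
T=np.eye(4);T[:3,:3]=Rm;T[:3,3]=pos
for n in('side','scene','wrist'):
    p=cams.snapshot(n)
    if n=='wrist': p['cam_to_world']=T@p['tool_from_camera']; print(np.round(p['tool_from_camera'],3).tolist())
    else:
        a,b=(235,190) if n=='side' else (265,190)
        cv2.imwrite(f'pics/{n}7.png',cv2.resize(p['image'][b-50:b+50,a-65:a+65,::-1],None,fx=6,fy=6,interpolation=cv2.INTER_CUBIC))
    P=cloud(p);rr,cc=np.indices(P.shape[:2])
    U=(P[...,:2]-x0)@M*1000
    k=(P[...,2]>.14)&(P[...,2]<.25)&(abs(U[...,0]-15)<35)&(abs(U[...,1]+85)<25)
    print(n,k.sum())
    idx=np.argwhere(k)
    for i in idx[::max(1,len(idx)//45)]: print(i[::-1],np.round(U[tuple(i)]),round(P[tuple(i)][2]*1000),end=' | ')
    print()
```

```text
side 442
[244 157] [  1. -61.] 244 | [248 161] [  2. -75.] 243 | [262 163] [  22. -101.] 250 | [262 164] [  23. -101.] 246 | [261 165] [  20. -101.] 245 | [260 166] [  17. -102.] 244 | [258 167] [  10. -104.] 247 | [255 168] [   5. -101.] 243 | [254 169] [   3. -100.] 240 | [255 170] [  6. -99.] 234 | [250 172] [  4. -80.] 210 | [253 173] [  5. -92.] 218 | [255 174] [  7. -97.] 217 | [256 175] [  8. -99.] 216 | [253 176] [  4. -93.] 209 | [251 177] [  3. -86.] 199 | [260 177] [ 19. -99.] 202 | [260 178] [ 26. -89.] 184 | [260 179] [ 25. -90.] 181 | [255 181] [ 15. -85.] 176 | [258 182] [ 20. -89.] 173 | [258 183] [ 21. -88.] 167 | [251 184] [ 17. -63.] 140 | [246 185] [  2. -63.] 146 | [258 185] [ 22. -87.] 158 | [248 186] [  6. -66.] 142 | [240 187] [-13. -60.] 145 | [249 187] [  8. -68.] 140 | [240 188] [-15. -64.] 146 | [252 188] [  6. -84.] 154 | [239 189] [-17. -62.] 142 | [249 189] [  2. -77.] 145 | [258 189] [ 19. -91.] 149 | [247 190] [ -6. -82.] 152 | [256 190] [ 13. -92.] 151 | [251 191] [  0. -90.] 153 | [249 192] [ -5. -89.] 151 | [247 193] [-12. -92.] 157 | [259 193] [ 1
[... 2413 characters left out ...]
  2. -87.] 222 | [250 260] [  2. -87.] 226 | [247 264] [  3. -88.] 228 | [235 268] [  0. -91.] 235 | [277 271] [ -0. -78.] 237 | [300 274] [  1. -71.] 237 | [265 277] [  1. -82.] 238 | [331 279] [  1. -62.] 239 | [184 282] [   1. -106.] 242 | [179 284] [   2. -108.] 241 | [306 285] [  7. -68.] 234 | [254 287] [ 10. -85.] 229 | [200 289] [   7. -103.] 237 | [318 290] [  7. -65.] 237 | [262 292] [  8. -83.] 236 | [201 294] [   6. -102.] 240 | [316 295] [  6. -66.] 240 | [335 297] [  3. -62.] 247 | [333 301] [  4. -62.] 247 | [180 306] [   7. -107.] 246 | [338 310] [  7. -61.] 247 | [337 315] [  9. -61.] 247 | [249 321] [ 17. -87.] 239 | [174 329] [  12. -108.] 249 | [247 341] [ 20. -88.] 244 |
```

View pics/side7.png

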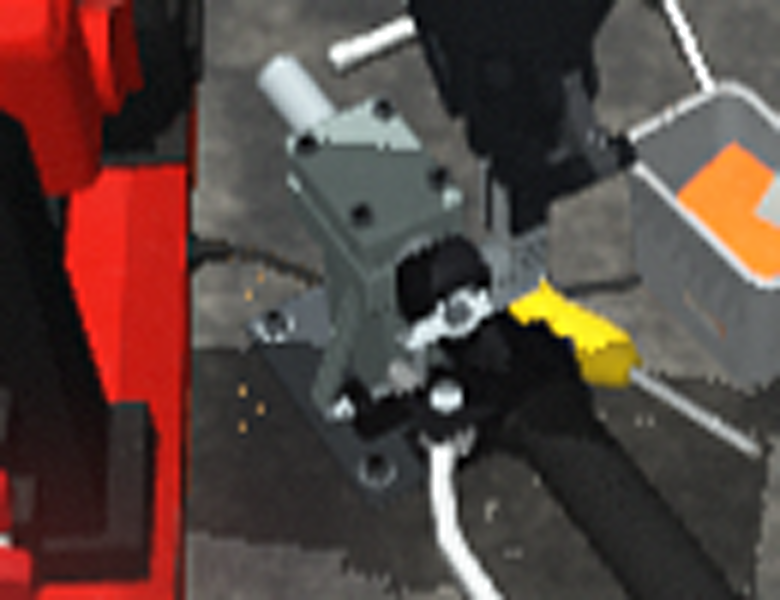

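View pics/scene7.png

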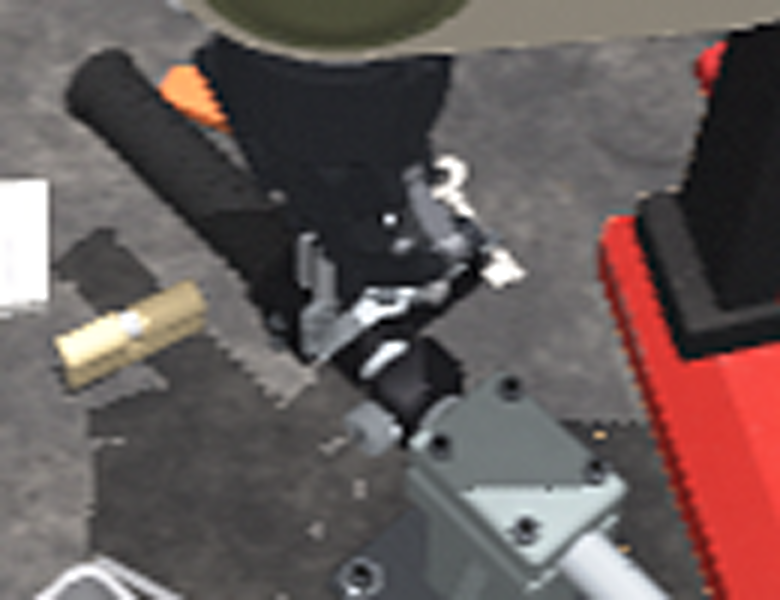

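Run:
```python
from h import *
pos,Rm,st=toolpose()
T=np.eye(4);T[:3,:3]=Rm;T[:3,3]=pos
p=cams.snapshot('wrist');print(p['fx'],p['fy'])
cv2.imwrite('pics/wrist8.png',cv2.resize(p['image'][190:290,195:325,::-1],None,fx=6,fy=6,interpolation=cv2.INTER_NEAREST))
P=cloud({**p,'cam_to_world':p['tool_from_camera']})*1000
for r in range(216,262,3):
    print(r,[tuple(int(x) for x in np.nan_to_num(P[r,c])) for c in (236,243,248,253,257,261,266,272,280)])
```

```text
344.03975535952173 344.03975535952173
216 [(-1, -11, 26), (-52, -13, 169), (2, -4, 16), (2, -1, 16), (2, 0, 16), (2, 2, 16), (-52, 10, 168), (0, 0, 0), (-53, 24, 170)]
219 [(-3, -11, 26), (-56, -13, 170), (0, -4, 16), (1, -1, 14), (1, 0, 13), (0, 2, 16), (-55, 10, 169), (-55, 16, 168), (-56, 24, 169)]
222 [(-59, -20, 169), (-59, -13, 169), (-1, -4, 16), (1, -1, 8), (2, 0, 7), (-1, 2, 16), (-59, 10, 169), (-58, 16, 168), (-59, 24, 170)]
225 [(-62, -20, 169), (-62, -13, 168), (-3, -4, 17), (1, -1, 3), (1, 0, 3), (-3, 2, 16), (-62, 10, 169), (-62, 16, 169), (-62, 24, 168)]
228 [(-66, -20, 170), (-65, -13, 167), (-4, -4, 15), (1, -1, 0), (1, 0, 0), (-4, 2, 15), (0, 0, 0), (-65, 16, 169), (-66, 24, 170)]
231 [(-69, -20, 168), (12, -5, -30), (12, -3, -29), (12, -1, -29), (12, 0, -30), (12, 2, -30), (11, 4, -28), (12, 6, -30), (-62, 23, 153)]
234 [(-72, -21, 169), (12, -5, -33), (12, -3, -33), (11, -1, -31), (12, 0, -33), (12, 1, -32), (11, 4, -32), (12, 6, -32), (-64, 23, 149)]
237 [(-75, -21, 169), (12, -5, -35), (11, -3, -35), (12, -1, -36), (12, 0, -36), (12, 1, -36), (12, 3, -36), (12,
[... 390 characters left out ...]
3, -44), (12, 6, -44), (8, 9, -36)]
249 [(8, -8, -39), (11, -4, -46), (11, -3, -46), (12, -1, -47), (11, 0, -46), (12, 1, -47), (12, 3, -48), (12, 5, -47), (8, 9, -38)]
252 [(8, -7, -41), (12, -4, -50), (11, -3, -48), (12, -1, -49), (11, 0, -49), (12, 1, -50), (12, 3, -49), (11, 5, -49), (7, 9, -41)]
255 [(7, -7, -43), (12, -4, -52), (12, -2, -52), (12, -1, -52), (12, 0, -52), (11, 1, -51), (12, 3, -52), (12, 5, -52), (7, 9, -43)]
258 [(8, -7, -47), (12, -4, -55), (11, -2, -54), (11, -1, -53), (12, 0, -54), (12, 1, -55), (12, 3, -55), (11, 5, -53), (7, 9, -46)]
261 [(8, -7, -49), (12, -4, -57), (11, -2, -56), (11, -1, -55), (12, 0, -57), (12, 1, -56), (12, 3, -57), (12, 5, -57), (7, 8, -47)]
```

View pics/wrist8.png

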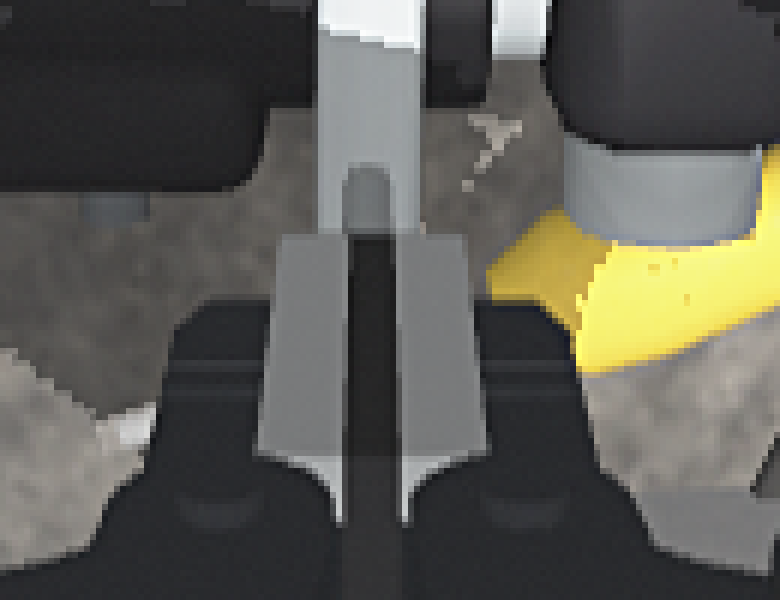

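```bash
python3 -m creep '[0,1,0,0, 0,1.8,0,0, 0,2.0,0,0, 0,2.0,0.8,0, 0,2.0,1.6,0, 0,2.0,2.4,0, 0,2.0,3.1,0, 0,2.0,3.1,0, 0,2.0,3.1,0]'
python3 - <<'E'
from h import *
p=cams.snapshot('wrist');cv2.imwrite(f'pics/wrist9.png',p['image'][...,::-1])
P=cloud({**p,'cam_to_world':p['tool_from_camera']})*1000
for c in (225,232,236,240,243,250,257,266,272,276,280): print(c,[tuple(int(x) for x in np.nan_to_num(P[r,c])) for r in (222,228,232,236,240,246)])
st=read_state();print(where(),M.T@st['wrist_force'][:2],st['tcp_rot'])
p=cams.snapshot('side');cv2.imwrite('pics/side9.png',cv2.resize(p['image'][140:240,170:300,::-1],None,fx=6,fy=6,interpolation=cv2.INTER_CUBIC))
E
```

```text
clock: 9.05
position: [0.6126, -0.1749, 0.1383]
tcp_rot: [-179.8, 0.3, -166.6]
wrist_force: [1.1, 0.5, 0.9]
grip_width: 0.003
225 [(6, -15, -3), (-53, -29, 138), (-57, -29, 138), (-61, -29, 138), (-65, -29, 138), (8, -12, -35)]
232 [(6, -11, -4), (-53, -22, 138), (-57, -22, 138), (-61, -22, 138), (7, -10, -28), (8, -9, -35)]
236 [(6, -10, -3), (-53, -18, 138), (-57, -19, 138), (-61, -19, 137), (8, -8, -30), (8, -8, -35)]
240 [(4, -8, 0), (-53, -15, 138), (-57, -15, 137), (-61, -15, 138), (12, -6, -39), (12, -6, -44)]
243 [(-47, -12, 138), (-53, -12, 138), (12, -5, -31), (12, -5, -34), (11, -5, -38), (12, -4, -44)]
250 [(-47, -5, 138), (-53, -5, 138), (12, -2, -31), (11, -2, -33), (11, -2, -37), (12, -2, -44)]
257 [(7, 0, -7), (4, 0, -6), (12, 0, -30), (12, 0, -36), (11, 0, -38), (11, 0, -43)]
266 [(8, 4, -8), (4, 4, -7), (11, 4, -30), (12, 4, -34), (11, 3, -38), (11, 3, -44)]
272 [(7, 7, -7), (5, 7, -9), (12, 6, -30), (12, 6, -34), (12, 6, -39), (12, 6, -44)]
276 [(8, 9, -8), (5, 9, -8), (2, 9, -7), (-2, 10, -1), (7, 8, -29), (8, 8, -36)]
280 [(8, 11, -9), (5, 11, -8), (2, 11, -8), (-2, 12, -1), (7, 10, -29), (7, 9, -34)]
[ 15.  -65.  138.4] [-0.33315924 -0.37081704] [-179.76737472    0.31035293 -166.55942058]
```

View pics/wrist9.png

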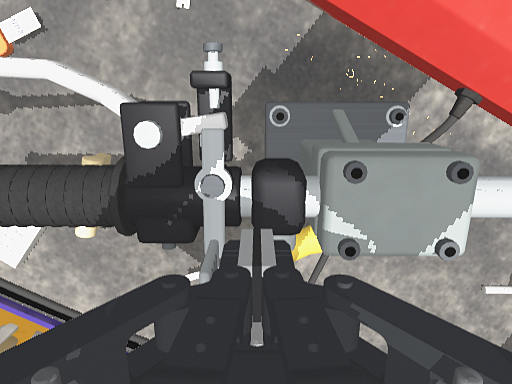

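View pics/side9.png

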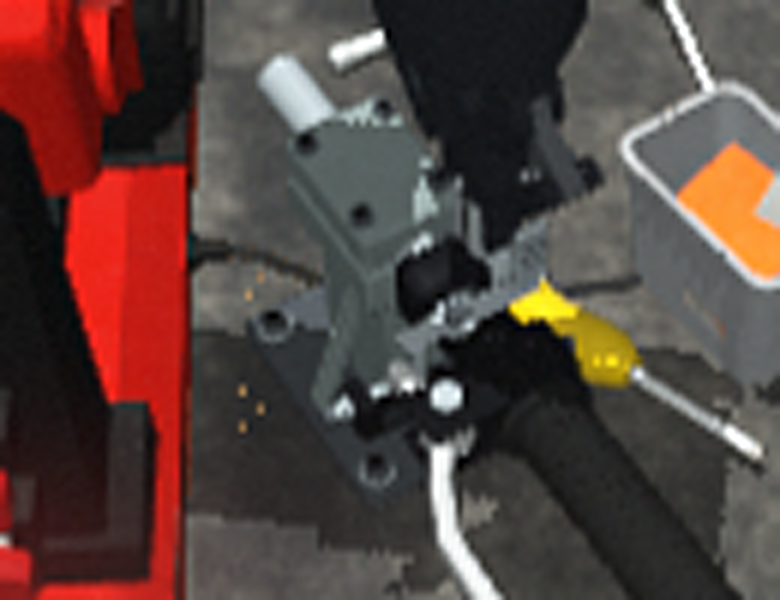

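```bash
python3 -m creep '[0,-0.2,0,0, 0,-0.4,0,0, 0,-0.6,0,0, 0,-0.8,0,0, 0,-1.0,0,0, 0,-1.0,0,0]'
python3 - <<'E'
from h import *
p=cams.snapshot('wrist');cv2.imwrite(f'pics/wrist10.png',p['image'][...,::-1])
st=read_state();print(where(),M.T@st['wrist_force'][:2],st['tcp_rot'])
E
```

```text
clock: 9.9
position: [0.6147, -0.1838, 0.1384]
tcp_rot: [-179.8, 0.3, -166.5]
wrist_force: [-1.5, 4.2, 1.2]
grip_width: -0.001
[ 15.  -74.4 138.5] [0.03500938 4.26313068] [-179.83061685    0.29527262 -166.53924866]
```

View pics/wrist10.png

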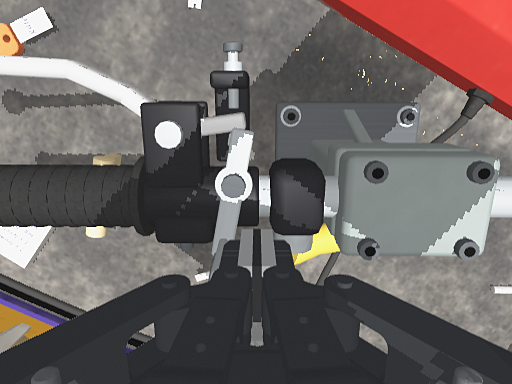

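```bash
python3 -m creep '[0,-0.2,0,0, 0,-0.4,0,0, 0,-0.6,0,0, 0,-0.8,0,0, 0,-1.0,0,0, 0,-1.0,0,0]'
python3 - <<'E'
from h import *
p=cams.snapshot('wrist');cv2.imwrite(f'pics/wrist11.png',p['image'][...,::-1])
st=read_state();print(where(),M.T@st['wrist_force'][:2],st['tcp_rot'])
E
```

```text
clock: 10.7
position: [0.617, -0.1939, 0.1384]
tcp_rot: [-179.8, 0.3, -166.5]
wrist_force: [-1.6, 1.5, 0.4]
grip_width: 0.005
[ 15.  -84.6 138.4] [-0.08016096  1.10437386] [-179.81902495    0.29628032 -166.54647626]
```

View pics/wrist11.png

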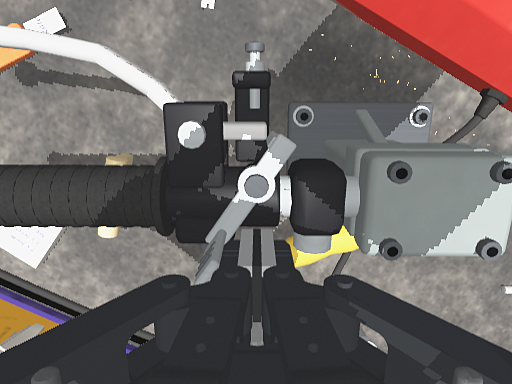

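```bash
python3 -m creep '[0,-0.1,0,0, 0,-0.2,0,0, 0,-0.2,0,0]'; python3 -m creep '[0,-0.1,0,0, 0,-0.1,0,0]'; python3 -m creep '[0,-0.1,0,0, 0,-0.1,0,0]'
python3 - <<'E'
from h import *
p=cams.snapshot('wrist');cv2.imwrite(f'pics/wrist12.png',p['image'][...,::-1])
st=read_state();print(where(),M.T@st['wrist_force'][:2],st['tcp_rot'])
E
```

```text
clock: 11.12
position: [0.6171, -0.1955, 0.1383]
tcp_rot: [-179.9, 0.2, -166.5]
wrist_force: [-3.4, 3.7, 0.1]
grip_width: -0.001
clock: 11.38
position: [0.6169, -0.1961, 0.1382]
tcp_rot: [-179.9, 0.2, -166.5]
wrist_force: [-3.6, 2.4, -0.3]
grip_width: 0.004
clock: 11.62
position: [0.6167, -0.1965, 0.1382]
tcp_rot: [180.0, 0.1, -166.5]
wrist_force: [-4.9, 4.7, 1.1]
grip_width: -0.001
[ 14.  -87.1 138.2] [-2.17744043  4.75020635] [ 1.79986817e+02  1.30839352e-01 -1.66522623e+02]
```

View pics/wrist12.png

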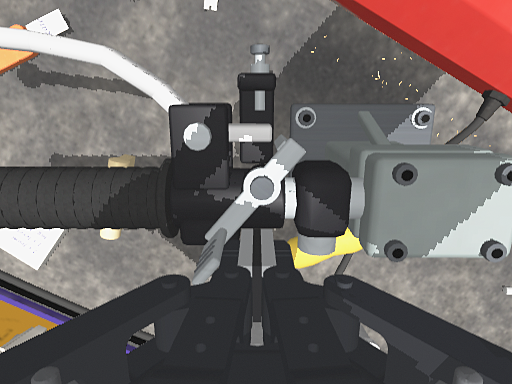

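```bash
python3 -m creep '[0,-0.2,0,0, 0,-0.2,0,0]'; python3 -m creep '[0,-0.2,0,0, 0,-0.2,0,0]'
python3 - <<'E'
from h import *
p=cams.snapshot('wrist')
P=cloud({**p,'cam_to_world':p['tool_from_camera']})
pos,Rm,st=toolpose();Q=P@Rm.T+pos
k=(Q[...,2]>.147)&(Q[...,2]<.158);U=(Q[k][:,:2]-x0)@M*1000
U=U[(np.hypot(U[:,0]+12,U[:,1]+86)<36)]
C=np.cov(U.T);wv,v=np.linalg.eigh(C);print(len(U),U.mean(0),np.arctan2(-v[1,1]*np.sign(v[0,1]),abs(v[0,1])))
print(where(),M.T@st['wrist_force'][:2],st['tcp_rot'])
E
```

```text
clock: 11.92
position: [0.6167, -0.1967, 0.1382]
tcp_rot: [179.8, 0.1, -166.5]
wrist_force: [-4.9, 9.0, 2.7]
grip_width: 0.003
clock: 12.18
position: [0.6166, -0.1967, 0.1382]
tcp_rot: [179.6, 0.0, -166.4]
wrist_force: [-5.6, 9.1, 2.5]
grip_width: -0.0
4011 [-12.58666342 -83.52482473] 1.393252060530003
[ 13.9 -87.2 138.2] [-2.3237187  10.95598584] [ 1.79575773e+02  2.71088015e-02 -1.66414826e+02]
```

```bash
python3 -m creep '[0,0.3,0,0, 0,0.8,0,0, 0,1.5,0,0, 0,1.7,-3,0, 0,1.7,-8,0, 0,1.7,-13,0, 0,1.7,-15,0, 0,1.7,-15,0]'
python3 - <<'E'
from h import *
pos,Rm,st=toolpose();p=cams.snapshot('wrist');cv2.imwrite(f'pics/wrist13.png',p['image'][...,::-1])
P=cloud({**p,'cam_to_world':p['tool_from_camera']});Q=P@Rm.T+pos
for n in('scene','side','wrist'):
    if n!='wrist': p=cams.snapshot(n);cv2.imwrite(f'pics/{n}13.png',p['image'][...,::-1]);Q2=cloud(p)
    else: Q2=Q
    U=np.dstack([(Q2[...,:2]-x0)@M*1000,Q2[...,2]*1000]).reshape(-1,3);U=U[~np.isnan(U[:,0])]
    t=U[(U[:,2]>162)&(U[:,2]<190)&(np.hypot(U[:,0]-16,U[:,1]+97)<30)]
    print(n,'tab',len(t),t.mean(0) if len(t) else 0)
    for a in range(-300,-130,12):
        k=(U[:,1]>a)&(U[:,1]<a+12)&(U[:,0]<-26)&(U[:,0]>-140)&(U[:,2]>118)&(U[:,2]<142)
        if k.sum()>3:print(a+6,k.sum(),np.round(np.percentile(U[k,0],[4,96])),end=';')
    print()
print(where(),M.T@st['wrist_force'][:2],st['tcp_rot'])
E
```

```text
clock: 13.22
position: [0.6132, -0.1813, 0.2897]
tcp_rot: [179.7, 0.2, -166.4]
wrist_force: [0.9, -0.8, -0.8]
grip_width: 0.0
scene tab 43 [  15.69634586 -105.16156311  175.70503189]
-270 12 [-88. -73.];-258 28 [-89. -74.];-246 18 [-84. -77.];-234 18 [-82. -75.];-222 18 [-81. -73.];-210 16 [-78. -72.];-198 11 [-75. -71.];-150 15 [-68. -57.];-138 18 [-62. -49.];-126 7 [-55. -46.];
side tab 51 [  12.37036961 -109.17557226  174.51360358]
-282 7 [-89. -81.];-270 57 [-94. -77.];-258 25 [-92. -80.];-246 28 [-87. -80.];-234 26 [-86. -77.];-222 23 [-84. -76.];-210 26 [-83. -75.];-198 22 [-82. -75.];-186 22 [-81. -72.];-174 23 [-78. -70.];-162 22 [-76. -67.];-150 24 [-70. -57.];-138 23 [-61. -46.];-126 46 [-52. -27.];
wrist tab 156 [  10.59036467 -105.57182801  180.20930131]
-270 179 [-94. -77.];-258 337 [-94. -77.];-246 155 [-88. -79.];-234 155 [-86. -78.];-222 157 [-85. -77.];-210 156 [-83. -75.];-198 155 [-83. -74.];-186 154 [-81. -73.];-174 152 [-79. -70.];-162 152 [-76. -67.];-150 186 [-74. -60.];-138 190 [-66. -52.];-126 127 [-59. -47.];
[ 13.5 -71.  286.6] [ 0.74339007 -0.94785765] [ 1.79714833e+02  1.78545466e-01 -1.66412628e+02]
```

View pics/wrist13.png

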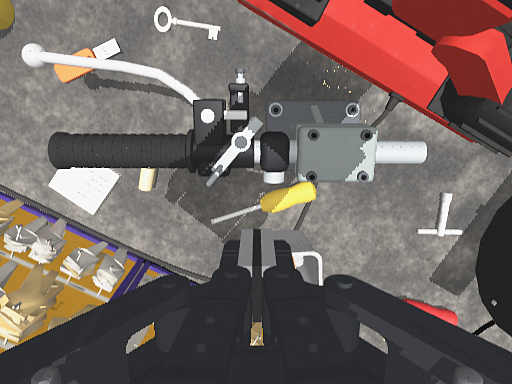

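```bash
cat > fk.py <<'E'
import numpy as np
from scipy.optimize import least_squares
S=[((21.84,74.386),(.18157,.51881,.2085),58.369),((7.3236,54.309),(.41955,.13901,.45916),2.906),((32.8457,15.0079),None,0),((28.8392,53.7683),(.611,-.1658,.2642),-25.914),((31.6424,64.2786),(.6107,-.167,.1692),-25.998)]
S=[s for s in S if s[1]]
def pr(x,j2,j3):
    L1,A,B,a,k,d=x; s2,c2=np.sin(np.radians(j2)),np.cos(np.radians(j2));t=np.radians(j2+j3);s,c=np.sin(t),np.cos(t)
    return L1*s2+A*s+B*c+a, L1*c2+A*c-B*s+k
def res(x):
    r=[]
    for (j2,j3),p,j1 in S:
        t=np.radians(j1);f=p[0]*np.cos(t)+p[1]*np.sin(t);l=-p[0]*np.sin(t)+p[1]*np.cos(t)
        q=pr(x,j2,j3);r+=[q[0]-f,q[1]-p[2],l-x[5]]
    return r
r=least_squares(res,[.43,.4,0,0,0,.12])
if __name__=='__main__':print(r.x,np.abs(r.fun).max())
E
python3 fk.py
python3 - <<'E'
from h import *
print(goal(-125,-220,.29), read_state()['joint_pos'])
E
```

```text
[ 0.54586208  0.34865677  0.10587225 -0.00065943 -0.15448477  0.11763421] 0.0006542558722891778
(array([ 0.5122, -0.3579,  0.29  ]), array([ 13.91, -14.84,  -0.45])) [ -27.21362599   29.58622366   48.89659164    0.34360932  101.9268253
 -130.72470225]
```

```bash
python3 - <<'E'
from fk import *
from scipy.optimize import fsolve
x=r.x
for (px,py,z) in [(.512,-.358,.092),(.568,-.345,.092),(.568,-.345,.105),(.611,-.1658,.264),(.6107,-.19,.138)]:
    f=np.sqrt(px**2+py**2-x[5]**2); j1=np.arctan2(py,px)-np.arctan2(x[5],f)
    j=fsolve(lambda j:np.array(pr(x,*j))-[f,z],[31,65])
    er,ez=x[0]*np.sin(np.radians(j[0])),x[0]*np.cos(np.radians(j[0]))+x[4]+.25
    wr,wz=f,z+.25
    pole=np.array([.421,-.182]);t=pole@[np.cos(j1),np.sin(j1)];lat=pole@[-np.sin(j1),np.cos(j1)]-x[5]
    print(np.degrees(j1).round(1),j.round(1),'elbow',er.round(3),ez.round(3),'wrist',wr.round(3),round(wz,3),'pole t',t.round(3),'lat',lat.round(3),'axis z at pole',np.interp(t,[er,wr],[ez,wz]).round(3),'slope',((ez-wz)/(wr-er)).round(2))
E
python3 - <<'E'
from h import *
# check forearm top vs model at TCP .264 pose
for n in('scene4','side4'):
    P=np.load(''+n+'.npy').reshape(-1,3);P=P[~np.isnan(P[:,0])]
    j1=np.radians(-25.91);t=P[:,:2]@[np.cos(j1),np.sin(j1)];l=P[:,:2]@[-np.sin(j1),np.cos(j1)]-.1176
    for a in np.arange(.3,.7,.04):
        k=(t>a)&(t<a+.04)&(abs(l)<.15)&(P[:,2]>.42)&(P[:,2]<.75)
        if k.sum()>9: print(n,round(a+.02,2),k.sum(),'l',np.round(np.percentile(l[k],[2,98]),3),'z',np.round(np.percentile(P[k,2],[2,98]),3))
E
```

```text
-45.8 [34.7 72.1] elbow 0.311 0.544 wrist 0.614 0.342 pole t 0.424 lat 0.057 axis z at pole 0.469 slope 0.67
-41.5 [38.4 64.6] elbow 0.339 0.524 wrist 0.654 0.342 pole t 0.436 lat 0.025 axis z at pole 0.468 slope 0.58
-41.5 [37.7 63.7] elbow 0.334 0.527 wrist 0.654 0.355 pole t 0.436 lat 0.025 axis z at pole 0.472 slope 0.54
-25.9 [28.8 53.7] elbow 0.263 0.574 wrist 0.622 0.514 pole t 0.458 lat -0.098 axis z at pole 0.541 slope 0.17
-27.9 [33.7 65.8] elbow 0.303 0.55 wrist 0.629 0.388 pole t 0.457 lat -0.082 axis z at pole 0.473 slope 0.5
scene4 0.32 177 l [0.04  0.054] z [0.55  0.589]
scene4 0.36 2839 l [-0.014  0.052] z [0.551 0.623]
scene4 0.4 2982 l [-0.021  0.053] z [0.54  0.612]
scene4 0.44 2818 l [-0.02   0.053] z [0.528 0.6  ]
scene4 0.48 2594 l [-0.035  0.061] z [0.514 0.587]
scene4 0.52 3458 l [-0.051  0.062] z [0.497 0.577]
scene4 0.56 3154 l [-0.052  0.062] z [0.498 0.584]
scene4 0.6 3781 l [-0.051  0.071] z [0.431 0.591]
scene4 0.64 3989 l [-0.051  0.071] z [0.428 0.59 ]
scene4 0.68 235 l [-0.053  0.061] z [0.53  0.565]
side4 0.32 680 l [-0.071 -0.039] z [0.55  0.597]
side4 0.36 724 l [-0.052 -0.039] z [0.539 0.59 ]
side4 0.4 959 l [-0.053 -0.038] z [0.528 0.589]
side4 0.44 1229 l [-0.053 -0.027] z [0.517 0.586]
side4 0.48 1377 l [-0.061 -0.008] z [0.508 0.581]
side4 0.52 1877 l [-0.062  0.042] z [0.494 0.576]
side4 0.56 1730 l [-0.062  0.043] z [0.495 0.582]
side4 0.6 2147 l [-0.071 -0.004] z [0.426 0.589]
side4 0.64 2726 l [-0.071  0.016] z [0.425 0.588]
side4 0.68 289 l [-0.061  0.053] z [0.49  0.565]
```

Run:
```python
from h import *
for n in('scene','side'):
    P=np.load(n+'.npy').reshape(-1,3);P=P[~np.isnan(P[:,0])]
    q=P[(np.hypot(P[:,0]-.421,P[:,1]+.182)<.04)&(P[:,2]>.35)];print(n,len(q),np.sort(q[:,2])[-8:],q.mean(0),q.min(0),q.max(0))
```

```text
scene 201 [0.38577313 0.3857778  0.38592447 0.38603394 0.38612432 0.38642675
 0.3865413  0.38667581] [ 0.42375715 -0.17588591  0.37668564] [ 0.40846852 -0.18909443  0.35062499] [ 0.43343393 -0.16603463  0.38667581]
side 206 [0.38477729 0.38491901 0.38499713 0.38504465 0.38524086 0.38544759
 0.38546729 0.38576468] [ 0.42010364 -0.18536856  0.37601081] [ 0.40799217 -0.19435477  0.35054357] [ 0.4320409  -0.17000379  0.38576468]
```

```bash
python3 -m creep '[4,-4,0,0, 8,-8,0,0, 11,-12,0,0, 13,-14,0,0, 13.9,-14.8,0,0, 13.9,-14.8,0,0, 13.9,-14.8,0,0]'
python3 - <<'E'
from h import *
for n in('scene','side','wrist'):
    p=cams.snapshot(n);cv2.imwrite(f'pics/{n}14.png',p['image'][...,::-1])
print(where(),goal(-125,-220,.096),read_state()['tcp_rot'])
E
```

```text
clock: 14.25
position: [0.5128, -0.3564, 0.2854]
tcp_rot: [179.5, -0.1, -166.3]
wrist_force: [-0.3, -0.3, 0.0]
grip_width: 0.003
[-124.2 -218.9  285.6] (array([ 0.5122, -0.3579,  0.096 ]), array([ 0.05, -0.29, 18.95])) [ 1.79481350e+02 -8.36071121e-02 -1.66338909e+02]
```

View pics/scene14.png

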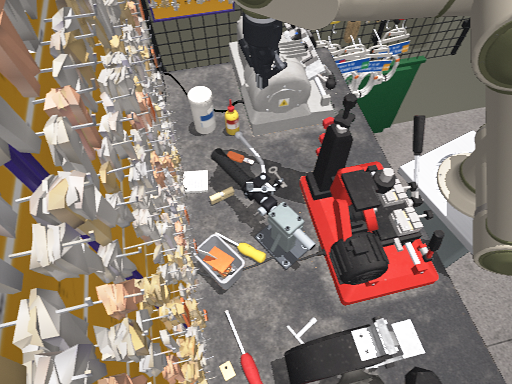

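View pics/wrist14.png

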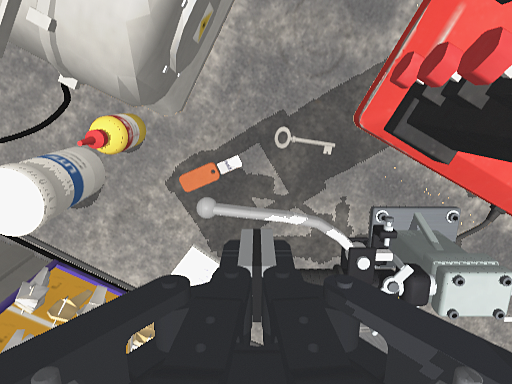

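Run:
```python
from h import *
pos,Rm,st=toolpose()
for n in('scene','side'):
    P=np.load(n+'.npy').reshape(-1,3);P=P[~np.isnan(P[:,0])]
    g=np.array([.5122,-.3579,.096]);q=(P-g)@Rm*1000  # tool coords at goal
    k=(P[:,2]>.08)&(P[:,1]<-.30)&(P[:,0]<.56)&(q[:,0]>-20)&(q[:,0]<180)&(abs(q[:,1])<120)&(P[:,0]>.25)
    for a in range(0,180,20):
        s=q[k&(q[:,0]>a)&(q[:,0]<=a+20)]
        if len(s): 
            i=s[np.argmin(abs(s[:,1]))];print(n,a,len(s),'y range',np.round(s[:,1].min()),np.round(s[:,1].max()),'top ztool',np.round(s[:,2].min()),'nearest',np.round(i))
```

```text
scene 40 153 y range -117.0 -75.0 top ztool -81.0 nearest [ 58. -75.   3.]
scene 60 457 y range -120.0 -64.0 top ztool -117.0 nearest [ 79. -64.  15.]
scene 80 478 y range -120.0 -51.0 top ztool -130.0 nearest [ 96. -51.  13.]
scene 100 490 y range -120.0 -40.0 top ztool -138.0 nearest [120. -40. -67.]
scene 120 481 y range -119.0 -29.0 top ztool -142.0 nearest [139. -29. -36.]
scene 140 449 y range -119.0 -19.0 top ztool -143.0 nearest [159. -19.  12.]
scene 160 419 y range -119.0 -5.0 top ztool -148.0 nearest [179.  -5.  11.]
side 40 47 y range -119.0 -89.0 top ztool -72.0 nearest [ 49. -89.  10.]
side 60 180 y range -120.0 -80.0 top ztool -114.0 nearest [  79.  -80. -110.]
side 80 296 y range -120.0 -64.0 top ztool -129.0 nearest [  98.  -64. -115.]
side 100 371 y range -120.0 -58.0 top ztool -137.0 nearest [ 119.  -58. -130.]
side 120 440 y range -120.0 -43.0 top ztool -141.0 nearest [ 139.  -43. -120.]
side 140 510 y range -120.0 -35.0 top ztool -145.0 nearest [ 158.  -35. -120.]
side 160 557 y range -120.0 -26.0 top ztool -148.0 nearest [ 178.  -26. -109.]
```

```bash
python3 -m creep '[-0.7,-0.1,4,0, -0.7,-0.1,8,0, -0.7,-0.1,12,0, -0.7,-0.1,12,0, -0.7,-0.1,12,0]'
python3 - <<'E'
from h import *
for n in('scene','side','wrist'):
    p=cams.snapshot(n);cv2.imwrite(f'pics/{n}15.png',p['image'][...,::-1])
print(where(),goal(-116,-220,.096),read_state()['tcp_rot'])
E
```

```text
clock: 15.02
position: [0.5201, -0.3553, 0.1675]
tcp_rot: [179.6, 0.0, -166.3]
wrist_force: [0.5, -0.1, -0.5]
grip_width: -0.003
[-116.9 -219.3  167.4] (array([ 0.5209, -0.3558,  0.096 ]), array([-0.09, -0.12,  7.14])) [ 1.79640836e+02  1.28380431e-02 -1.66331845e+02]
```

View pics/side15.png

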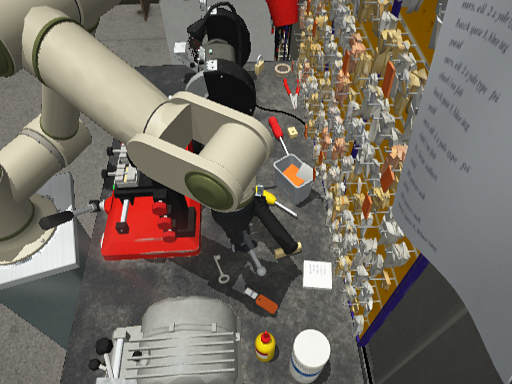

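View pics/wrist15.png

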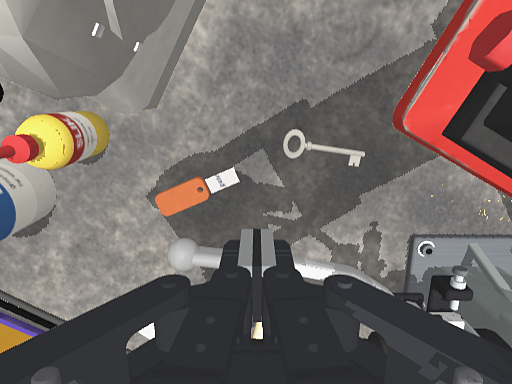

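View pics/scene15.png

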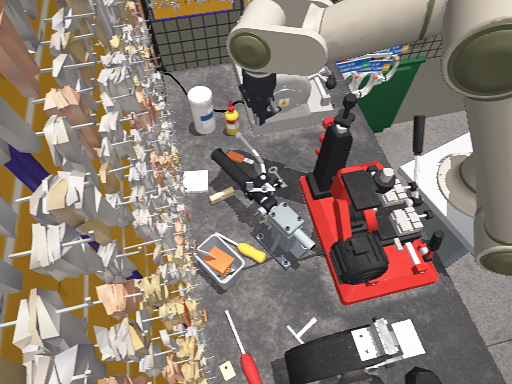

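```bash
python3 -m creep '[-0.1,-0.1,2,0, -0.1,-0.1,4,0, -0.1,-0.1,6,0, -0.1,-0.1,7.1,0, -0.1,-0.1,7.1,0, -0.1,-0.1,7.1,0]'
python3 - <<'E'
from h import *
for n in('scene','side','wrist'):
    p=cams.snapshot(n);cv2.imwrite(f'pics/{n}16.png',p['image'][...,::-1])
P=cloud({**p,'cam_to_world':p['tool_from_camera']})*1000
for c in (200,215,250,257,264,300,315): print(c,[tuple(int(x) for x in np.nan_to_num(P[r,c])) for r in range(215,270,5)])
st=read_state();print(where(),st['tcp_rot'],M.T@st['wrist_force'][:2])
E
```

```text
clock: 15.92
position: [0.5214, -0.356, 0.0975]
tcp_rot: [179.7, 0.1, -166.3]
wrist_force: [-0.5, 0.5, 0.5]
grip_width: -0.001
200 [(-25, -45, 97), (-30, -45, 96), (-34, -45, 97), (-38, -45, 96), (-43, -46, 97), (-48, -46, 98), (-52, -46, 98), (-55, -46, 95), (-61, -46, 97), (-65, -46, 96), (-70, -47, 97)]
215 [(-26, -33, 97), (-30, -33, 96), (-34, -33, 96), (-38, -33, 96), (-42, -33, 96), (-47, -33, 97), (-51, -33, 96), (-56, -34, 97), (-61, -34, 97), (-65, -34, 97), (-70, -34, 97)]
250 [(-25, -4, 96), (-30, -4, 97), (-34, -4, 97), (11, -2, -28), (11, -2, -33), (12, -2, -39), (11, -2, -43), (11, -2, -47), (12, -2, -53), (12, -2, -56), (11, -2, -58)]
257 [(-25, 0, 97), (-30, 0, 96), (-34, 0, 97), (12, 0, -28), (12, 0, -34), (12, 0, -39), (12, 0, -43), (11, 0, -47), (12, 0, -51), (12, 0, -57), (12, 0, -60)]
264 [(-25, 6, 96), (-29, 6, 96), (-34, 6, 97), (12, 3, -28), (12, 3, -33), (11, 3, -38), (12, 2, -43), (11, 2, -47), (12, 2, -52), (12, 2, -55), (11, 2, -59)]
300 [(-26, 35, 98), (-30, 35, 97), (-34, 35, 97), (-39, 35, 98), (-43, 36, 98), (-47, 36, 97), (-52, 36, 98), (-57, 36, 98), (-61, 36, 97), (-65, 36, 97), (-70, 36, 97)]
315 [(-26, 47, 98), (-30, 47, 97), (-35, 48, 98), (-39, 48, 97), (-43, 48, 97), (-47, 48, 97), (-52, 48, 98), (-57, 49, 98), (-61, 49, 97), (-65, 49, 97), (-70, 49, 97)]
[-115.7 -220.1   97.2] [ 1.79704206e+02  5.17411125e-02 -1.66332458e+02] [-0.20359074  0.52860692]
```

View pics/wrist16.png

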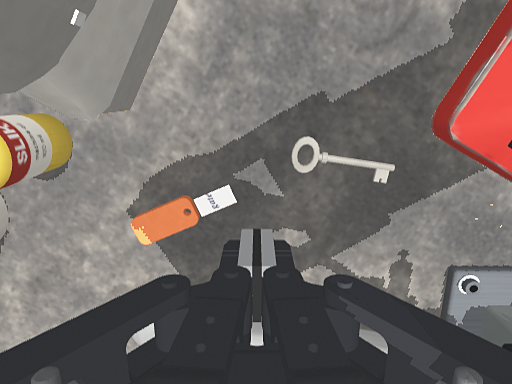

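View pics/scene16.png

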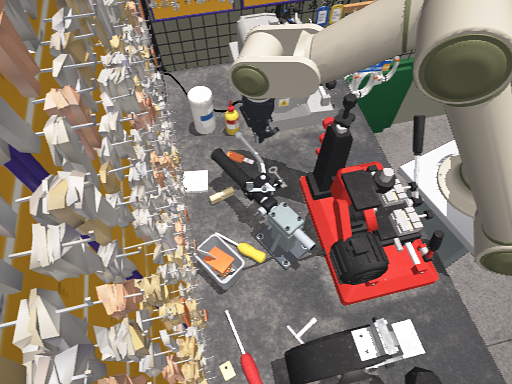

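```bash
python3 -m creep '[-0.5,0,0.4,0, -1.0,0,0.5,0, -1.5,0,0.5,0, -1.8,0,0.5,0, -2.1,0,0.5,0, -2.4,0,0.5,0, -2.4,0,0.5,0]'
python3 - <<'E'
from h import *
st=read_state();print(where(),st['tcp_rot'],M.T@st['wrist_force'][:2])
E
python3 -m creep '[-0.2,0,0,0, -0.4,0,0,0, -0.6,0,0,0, -0.8,0,0,0, -1.0,0,0,0, -1.0,0,0,0]'
python3 - <<'E'
from h import *
for n in('scene','side'):
    p=cams.snapshot(n);cv2.imwrite(f'pics/{n}17.png',p['image'][...,::-1])
st=read_state();print(where(),st['tcp_rot'],M.T@st['wrist_force'][:2])
E
```

```text
clock: 16.95
position: [0.544, -0.3511, 0.0922]
tcp_rot: [179.8, -0.0, -166.4]
wrist_force: [-4.6, -3.6, 1.1]
grip_width: -0.002
[ -92.5 -220.7   92.2] [ 1.79761933e+02 -3.85449526e-02 -1.66364256e+02] [-5.3397252  -2.40294002]
clock: 17.7
position: [0.5529, -0.3502, 0.0924]
tcp_rot: [179.9, -0.1, -166.4]
wrist_force: [-4.5, -6.1, 1.3]
grip_width: -0.001
[ -83.7 -221.9   92.4] [ 1.79865776e+02 -1.52263324e-01 -1.66425137e+02] [-6.65532678 -4.09305132]
```

View pics/scene17.png

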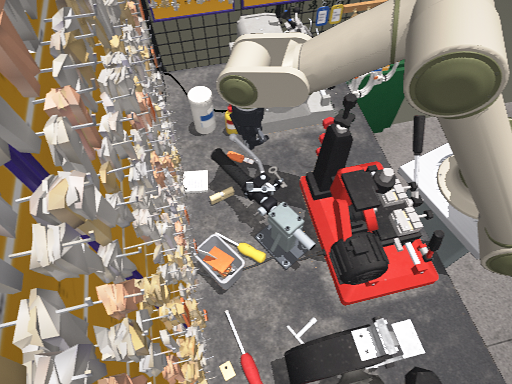

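View pics/side17.png

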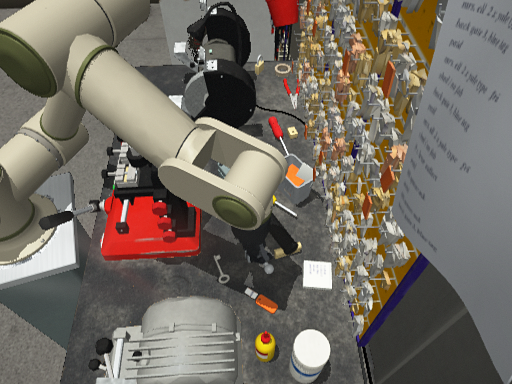

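```bash
python3 -m creep '[-0.3,0.05,0,0, -0.6,0.1,0,0, -0.9,0.15,0,0, -1.1,0.2,0,0, -1.1,0.2,0,0]'
python3 - <<'E'
from h import *
st=read_state();print(where(),st['tcp_rot'],M.T@st['wrist_force'][:2],st['joint_efforts'])
E
python3 -m creep '[-0.2,0,0,0, -0.3,0,0,0, -0.3,0,0,0]'
python3 - <<'E'
from h import *
st=read_state();print(where(),st['tcp_rot'],M.T@st['wrist_force'][:2],st['joint_efforts'])
E
```

```text
clock: 18.42
position: [0.5617, -0.3479, 0.0922]
tcp_rot: [-180.0, -0.3, -166.5]
wrist_force: [-6.1, -10.2, -1.2]
grip_width: 0.004
[ -74.5 -221.6   92.2] [-179.99711786   -0.33213884 -166.50942464] [-8.33245478 -8.51935002] [ 7.47675866e+00 -5.88365400e+01 -2.18753493e+01  2.59145714e+00
  2.37762155e-01 -1.72935898e-02]
clock: 18.8
position: [0.5634, -0.3481, 0.0922]
tcp_rot: [-180.0, -0.5, -166.6]
wrist_force: [-6.1, -3.6, 0.3]
grip_width: 0.002
[ -72.9 -222.3   92.2] [-179.97060456   -0.49091235 -166.55487   ] [-6.81110261 -2.07781993] [ 4.49476540e+00 -5.75550127e+01 -2.25733638e+01  1.67592991e+00
 -5.56525178e-01  2.30300595e-02]
```

```bash
python3 -m creep '[-0.2,0,0,0, -0.3,0,0,0, -0.3,0,0,0]'
python3 -m creep '[-0.2,0,0,0, -0.3,0,0,0, -0.3,0,0,0]'
python3 - <<'E'
from h import *
for n in('scene','side'):
    p=cams.snapshot(n);cv2.imwrite(f'pics/{n}18.png',p['image'][...,::-1])
    U=cloud(p);U=np.dstack([(U[...,:2]-x0)@M*1000,U[...,2]*1000]).reshape(-1,3)
    for a in range(-300,-130,12):
        k=(U[:,1]>a)&(U[:,1]<a+12)&(U[:,0]<-26)&(U[:,0]>-100)&(U[:,2]>118)&(U[:,2]<142)
        if k.sum()>3:print(a+6,k.sum(),np.round(np.percentile(U[k,0],[4,96])),end=';')
    print()
st=read_state();print(where(),st['tcp_rot'],M.T@st['wrist_force'][:2],st['joint_efforts'])
E
```

```text
clock: 19.18
position: [0.5651, -0.3483, 0.0922]
tcp_rot: [-180.0, -0.6, -166.6]
wrist_force: [-7.8, -2.9, 1.8]
grip_width: -0.002
clock: 19.55
position: [0.5665, -0.3483, 0.0922]
tcp_rot: [-180.0, -0.8, -166.6]
wrist_force: [-8.6, -2.1, 2.4]
grip_width: -0.001
-282 4 [-46. -38.];-270 37 [-53. -36.];-258 20 [-50. -41.];-246 20 [-52. -43.];-234 24 [-58. -45.];-222 26 [-60. -47.];-210 34 [-73. -49.];-198 21 [-57. -50.];-186 22 [-58. -51.];-174 19 [-59. -52.];-162 18 [-59. -51.];-150 20 [-55. -47.];-138 17 [-52. -42.];
-282 43 [-57. -41.];-270 34 [-56. -41.];-258 16 [-54. -45.];-234 24 [-81. -72.];-222 14 [-81. -80.];
[ -70.  -223.1   92.2] [-179.97917854   -0.84076313 -166.63998577] [-8.3974821  -0.85216763] [ 4.40588325e+00 -5.70858622e+01 -2.31137449e+01  1.72404036e+00
 -1.07465062e+00  4.39676887e-02]
```

View pics/side18.png

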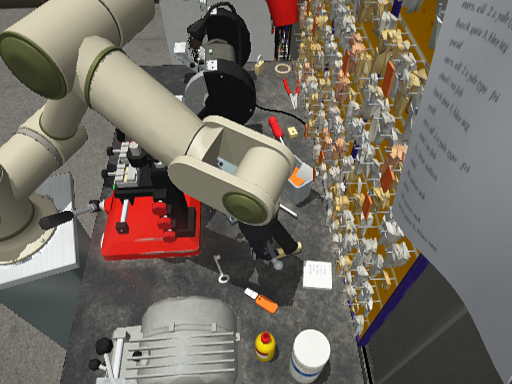

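```bash
python3 -m creep '[-0.3,0.1,0,0, -0.4,0.1,0,0, -0.4,0.1,0,0]'
python3 -m creep '[-0.3,0.1,0,0, -0.3,0.1,0,0, -0.3,0.1,0,0]'
python3 - <<'E'
from h import *
st=read_state();print(where(),st['tcp_rot'],M.T@st['wrist_force'][:2],st['joint_efforts'])
E
```

```text
clock: 20.02
position: [0.5665, -0.3482, 0.0921]
tcp_rot: [180.0, -1.3, -166.7]
wrist_force: [-19.9, -5.9, 4.7]
grip_width: -0.002
clock: 20.4
position: [0.5661, -0.3482, 0.0923]
tcp_rot: [-180.0, -1.7, -166.8]
wrist_force: [-16.2, -5.7, 3.3]
grip_width: 0.001
[ -70.3 -223.    92.3] [-179.99417423   -1.67251247 -166.83273865] [-17.09634409  -1.78905744] [  8.76931965 -56.03749752 -23.87338936   3.38163704  -1.84720941
   0.06489548]
```

```bash
python3 -m creep '[-0.2,0,0,0, -0.2,0,0,0, -0.2,0,0,0, -0.2,0,0,0, -0.2,0,0,0, -0.2,0,0,0, -0.2,0,0,0, -0.2,0,0,0]'
python3 - <<'E'
from h import *
p=cams.snapshot('scene');cv2.imwrite('pics/scene19.png',p['image'][...,::-1])
U=cloud(p);U=np.dstack([(U[...,:2]-x0)@M*1000,U[...,2]*1000]).reshape(-1,3)
for a in range(-300,-130,12):
    k=(U[:,1]>a)&(U[:,1]<a+12)&(U[:,0]<-26)&(U[:,0]>-100)&(U[:,2]>118)&(U[:,2]<142)
    if k.sum()>3:print(a+6,k.sum(),np.round(np.percentile(U[k,0],[4,96])),end=';')
st=read_state();print(where(),st['tcp_rot'],M.T@st['wrist_force'][:2])
E
python3 -m creep '[-0.2,0,0,0, -0.2,0,0,0, -0.2,0,0,0, -0.2,0,0,0, -0.2,0,0,0, -0.2,0,0,0, -0.2,0,0,0]'
```

```text
clock: 21.4
position: [0.5658, -0.3483, 0.0923]
tcp_rot: [179.9, -2.0, -166.9]
wrist_force: [-11.5, -2.3, 3.8]
grip_width: 0.0
-282 5 [-46. -38.];-270 33 [-53. -36.];-258 21 [-50. -41.];-246 21 [-52. -44.];-234 22 [-58. -45.];-222 24 [-58. -47.];-210 34 [-71. -49.];-198 21 [-58. -50.];-186 18 [-59. -51.];-174 24 [-59. -52.];-162 17 [-58. -51.];-150 19 [-56. -47.];-138 18 [-52. -42.];[ -70.6 -223.1   92.4] [ 179.93766462   -1.95060624 -166.8848701 ] [-11.47565133   0.44513801]
clock: 22.32
position: [0.5656, -0.3484, 0.0924]
tcp_rot: [179.9, -2.2, -166.9]
wrist_force: [-12.1, -0.9, 4.8]
grip_width: -0.003
```

```bash
python3 -m creep '[0.3,0,0,0, 0.8,0,0,0, 1.3,0,0,0, 1.8,0,0,0, 2.3,0,0,0, 2.8,0,0,0, 3.4,0,0,0, 4.2,0,0,0, 5,0,0,0, 5,0,-2,0, 5,0,-5,0, 5,0,-5,0]'
python3 -m creep '[0,0,-5,0, 0,0,-10,0, 0,0,-14,0, 0,0,-14,0]'
python3 - <<'E'
from h import *
for n in('scene','side'):
    p=cams.snapshot(n);cv2.imwrite(f'pics/{n}20.png',p['image'][...,::-1])
    U=cloud(p);U=np.dstack([(U[...,:2]-x0)@M*1000,U[...,2]*1000]).reshape(-1,3)
    t=U[(U[:,2]>162)&(U[:,2]<190)&(np.hypot(U[:,0]-16,U[:,1]+97)<30)];print(n,'tab',t.mean(0))
    for a in range(-300,-130,12):
        k=(U[:,1]>a)&(U[:,1]<a+12)&(U[:,0]<-26)&(U[:,0]>-110)&(U[:,2]>118)&(U[:,2]<142)
        if k.sum()>3:print(a+6,k.sum(),np.round(np.percentile(U[k,0],[4,96])),end=';')
    print()
st=read_state();print(where(),st['tcp_rot'],st['wrist_force'])
E
```

```text
clock: 23.82
position: [0.5194, -0.3602, 0.1467]
tcp_rot: [-179.9, -2.1, -166.9]
wrist_force: [-1.0, 0.3, -1.6]
grip_width: 0.001
clock: 24.32
position: [0.5247, -0.3594, 0.2891]
tcp_rot: [-179.6, -1.9, -166.9]
wrist_force: [0.9, -0.6, -0.6]
grip_width: 0.0
scene tab [  15.38136246 -104.77586158  175.99618454]
-270 14 [-89. -73.];-258 31 [-89. -74.];-246 14 [-83. -76.];-234 20 [-82. -75.];-222 19 [-82. -73.];-210 17 [-79. -72.];-198 18 [-78. -71.];-186 18 [-76. -69.];-174 18 [-75. -67.];-162 18 [-72. -64.];-150 20 [-69. -57.];-138 17 [-62. -49.];-126 6 [-55. -47.];
side tab [  12.37418235 -109.67658751  175.02733675]
-282 7 [-88. -82.];-270 58 [-94. -76.];-258 27 [-91. -81.];-246 27 [-87. -79.];-234 25 [-86. -77.];-222 21 [-84. -76.];-210 26 [-83. -75.];-198 22 [-81. -74.];-186 24 [-81. -72.];-174 22 [-78. -70.];-162 21 [-75. -67.];-150 26 [-70. -56.];-138 20 [-61. -48.];-126 24 [-50. -27.];
[-113.8 -223.5  285.3] [-179.97996112   -2.11693078 -166.94836166] [-0.20243858 -0.65203831 -0.01263127]
```

View pics/scene20.png

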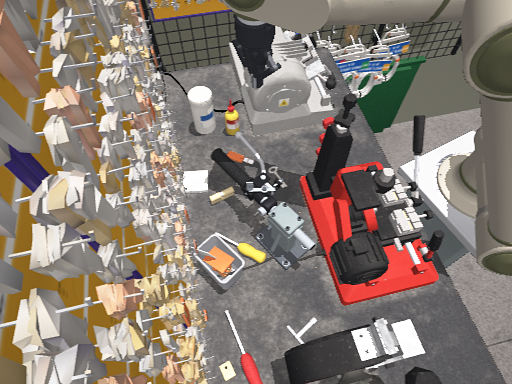

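View pics/side20.png

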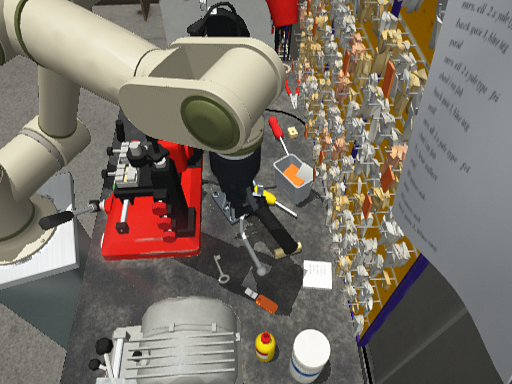

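```bash
python3 -c "
from cell import manip;print(manip.hand_in())"
```

```text
the job is handed in; nothing more can be done
None
```

The job is done as asked and handed in at about 24.5 s of the 58 s allowed.

- **Catch:** I pushed the tab towards the grip with the shut fingers until it came up hard, at about 11 N. My last checks put the tab at about (14, -107) mm in the stand's frame, against (14, -108) for fully off. The lever sprang right out.
- **Lever:** I pressed the pad with the outside of the shut fingers until the force jumped from about 8 N to 20 N with no further travel. I then held it there for a bit over two seconds, easing to about 12 N, with the measured lever position unchanged. The lever turned about 0.23 rad by my measurement, against 0.24 expected at the stop.
- **Release:** I backed off smoothly. The blade's outer face returned to about -84 mm, the same as after the catch let go. The arm is clear above, with wrist force near zero.
- **Surroundings:** In the last pictures the keys and tools lie where they were, and the fingers stayed clear of the grip.

**What disagreed:** the fingertips measured about 29 mm behind the reported TCP. My first sweep at the tab therefore passed over it without touching, and I repeated it lower. The tool also tilted about 2 degrees under load during the press.

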